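Check the sprung pins of an eyelet die with a drift

ROBOT

A 7-joint arm with a two-finger parallel gripper is mounted at the origin on a cart in front of the work surface, level with it; the furniture and walls round the work are solid. World frame = base frame: x ahead of the robot, y to its left, z up, the work surface at z = 0. Lengths are in m, angles in rad, forces in N, time in s.
With the tool pointing down it reaches from about 0.425 to 0.825 m from the base axis. Payload 3.6 kg.
Tool frame: the origin (TCP) lies at the very end of the fingers, on their centre line; the grasp point (between the pads) lies 19 mm behind it; z points along the fingers, y is the line along which they close (so a half turn about z gives the same grasp; the last joint's range is limited). The gripper opens to 85 mm and grips with 20 to 120 N. Pads are 22 mm wide; open, the fingers measure 114 mm over their backs; the gripper's body (76 mm by 85 mm) begins 54 mm behind the grasp point. The pads swing forward as they close: fully open they stand 13 mm farther back than shut.
Start: joints at [1.308, 0.615, -0.013, 1.423, 0.008, 1.103, -0.04], TCP at [0.152, -0.632, 0.231] pointing down, gripper open.
Joint ranges: [-3.12, 3.12], [-0.3, 2.06], [-1.34, 1.32], [0.26, 2.42], [-1.36, 4.5], [0.01, 1.98], [-2.84, 2.84]. Speed limits (rad/s): [2.79, 2.79, 3.14, 3.14, 3.14, 3.14, 3.14].

INTERFACE

Orientations are given as a rotation vector (axis times angle).
In Python, from workcell import env, imaging, recognise, masks_of, place_of gives the robot as it stands.
- The arm moves only by the tool apply_moves, never from a script. Its argument "series" is one flat list of numbers, 6 for each row, row after row: the shift along the tool's x, y, z normalised to -1 to 1, where 1 is 800 mm, then the turn, a rotation vector about the tool's x, y, z normalised to -1 to 1, where 1 is 90 degrees. A call has 1 to 5 rows; each row is the pose to reach, as a shift and turn from the pose commanded when the call began, along the tool's axes at that moment; what a row does not reach only later rows make up. A row lasts 1/10 s, in which the tool goes at most 50 mm and 8.59 degrees, less where a joint would pass 70% of its speed; a pose out of reach is approached as far as the arm can. A call with a number of a shift or a turn outside -1 to 1 is refused whole. A call with a gripper value outside its range is refused whole. "hand" is the finger opening in mm, from 0 to 85.4, set as the call begins (left out, the last holds). The fingers move at their own pace and stop on an object; the grip force is fixed at half the most. Time passes only in rows, so rows that repeat a pose let the fingers close. It gives the time, the measured TCP pose, the force, the opening and the grip force at its end, in the units of the state.
- env.read_state(): the state, without advancing time (a new reading comes with each control period).
- imaging.snapshot(name): name is "scene" or "top" or "wrist"; returns a dict with "frame" (400x640x3 uint8, blue, green, red), "depth" (400x640 float32, m along the optical axis (not along the pixel's ray), 0 where there is no reading), "fx", "fy", "cx", "cy" (pixels), "view" (4x4, takes a point from world to camera coordinates). Camera axes: x right, y down, z forward; pixel columns grow to the right and rows downward; lengths in m; the calibration is good to about 2 mm. A picture is of the moment at which its call begins.
- env.hand_in(): hands the job in; it is judged then, once.
Trained networks look in a picture, given as the dict that the camera call returned (one of the last four; its "shot" number tells which), for a name from the list of things; names that differ only in an ending like _2 or _b are one class to them, and where a whole thing is asked for, a point or a joint stands for the part that bears it (a point fixed in the world has none). Each returns a list of dicts, best first, with "confidence" (0 to 1); they miss things now and then, are a little off and sometimes report something else, mostly with a low value. They report only what shows in the picture. A call takes as long as a camera call.
- recognise(picture, thing): "bbox" ([left, top, width, height] in pixels, round what is visible of it).
- masks_of(picture, thing): "pixels" (400x640 bool, what is visible of it) and "bbox" ([left, top, width, height] in pixels, round what is visible of it).
- place_of(picture, thing): "at" ([column, row] in pixels: a listed point, or the origin of a listed thing).
The state is a dict: "t": time; "joint_pos": joint angles; "dq": joint speeds; "tau": joint torques, N m; "tool_pos": TCP position; "orientation": TCP orientation; "contact_force": force on the tool from outside, world axes, zero at the start; "moment": the same for the moment, N m; "grip_width": opening from 0.0 (shut) to 1.0 (fully open); "grip_force": force on a finger pad.
Only numpy, scipy, OpenCV 4.12 (cv2) and the standard library are available. Lean on these libraries where they do the work, as an engineer would, in place of code of your own. Each camera call takes 0.05 s, during which the arm holds its last target. There are 200 camera calls.

TASK

Before this eyelet die goes back in the press, check with the brass drift from the wooden block that its three sprung pins run free, in the order the strip runs: the one in the wide cavity, the one in the narrow cavity, then the one in the sloping ramp. Push each pin with the drift's tip straight along the pin's own axis right down to its stop, hold it there for about half a second without forcing it, and draw back so that it springs up before you go to the next. Then stand the drift in its hole in the block again, fully home, and leave the die's neighbours as they are.

Things in the scene. Friction and masses are not known exactly. Their poses are not given: they have to be found in the camera images.
- drift: loose brass drift (round hand punch), 145 mm long. Origin at the centre of its tip, z axis along the tool from tip to handle. Shank 9 mm in diameter and 45 mm long from the tip, then a square shoulder and a round handle, 16 mm in diameter and 100 mm long. 0.12 kg. It starts upright, tip down, in its hole in the wooden block, its shoulder on the block's top
- drift_hole (a point): centre of the mouth of the drift's hole, on top of the fixed wooden block, z up. Block 60 (x) by 130 (y) mm, 55 mm high; the hole, 14 mm in diameter, goes right through, 38 mm from the block's middle towards its -y end. A short dark punch that stays sticks up 16 mm out of another hole, 80 mm away in +y. Fully home, the drift has its tip 45 mm below this point
- wide_mouth (a point): centre of the mouth of the wide round cavity (30 mm in diameter) in the die's flat top face, 56 mm above the bench; z up, x from the ramp to the wide cavity. The pin fills the cavity; its flat top rests 3 to 17 mm below the face (a screw from beneath sets this depth; it differs every time and is not told) and moves another 8 mm down to its stop
- narrow_mouth (a point): centre of the mouth of the narrow round cavity (18 mm in diameter) in the same flat face, 44 mm from the wide one towards the ramp, z up. Pin as in the wide cavity: top 3 to 17 mm below the face, 8 mm travel
- ramp_mouth (a point): centre of the mouth of the round hole (18 mm in diameter) in the ramp, the die's end face that slopes 30 degrees down from the top face, roughly towards the robot; 40 mm above the bench. z is the ramp's outward normal and the pin's axis, 30 degrees off vertical. Pin top 3 to 17 mm below the ramp's face (not told), 8 mm travel along the axis
- wide_pin (a joint): travel of the wide cavity's pin, m: 0 up, 0.008 at its stop. Spring: about 3 N to start it, 8.5 N at the stop; a stiff bump stop there yields 2 mm between 9 and 21 N, then no more. Over 25 N on the die counts as forcing
- narrow_pin (a joint): travel of the narrow cavity's pin, m: 0 up, 0.008 at its stop; same spring
- ramp_pin (a joint): travel of the ramp's pin, m: 0 up, 0.008 at its stop; same spring
- oiler: bystander: loose small plastic oil bottle with a spout, 32 mm in diameter, 95 mm high, standing between the die and the wooden block, nearer the robot. Origin at the centre of its underside
- eyelet_tub: bystander: loose clear round tub of eyelets with a white lid, 104 mm in diameter, 54 mm high. Origin at the centre of its underside
- carton: bystander: loose small pale carton, 59 by 86 by 32 mm. Origin at the centre of its underside
- die: the fixed steel die with sole plate, ramp and pins. Origin on the bench on the die's middle line; x from ramp to wide cavity. Top face 70 mm wide, x = -15 to +85 mm; sole plate 120 mm wide, 14 mm thick, x = -85 to +95. Along x: wide cavity +55, narrow +11, ramp's hole -42 mm. Two rails 6 mm high on the top face, their inner sides 24 mm either side of the middle line

How it is judged:
On the way, in this order (a step that is already met when the one before it is completed fails the run):
1. the wide cavity's pin is held at its stop by the drift (pushed over 7 of its 8 mm, the drift within 10 degrees of the pin's axis) (value of joint wide_pin above 0.007 m and contact force between drift and die above 2 N and angle between the z axis of drift and the z axis of wide_mouth, either way round below 0.175 rad), for 0.3 s.
2. the wide pin is up again and the narrow cavity's pin is held at its stop by the drift (the same limits) (value of joint narrow_pin above 0.007 m and value of joint wide_pin below 0.0015 m and contact force between drift and die above 2 N and angle between the z axis of drift and the z axis of narrow_mouth, either way round below 0.175 rad), for 0.3 s.
3. the narrow pin is up again and the ramp's pin is held at its stop by the drift (the same limits) (value of joint ramp_pin above 0.007 m and value of joint narrow_pin below 0.0015 m and contact force between drift and die above 2 N and angle between the z axis of drift and the z axis of ramp_mouth, either way round below 0.175 rad), for 0.3 s.
At the end, for the whole second after the job is handed in: All three pins are up (within 1.5 mm); the drift stands upright (within 7 degrees), at rest and released, in its hole in the wooden block, tip down, its shoulder within 4 mm of the block's top (value of joint each of wide_pin, narrow_pin, ramp_pin below 0.0015 m and horizontal distance between drift and drift_hole below 0.006 m and z of drift in the frame of drift_hole below -0.041 m and angle between drift's own z axis and vertical below 0.12 rad and linear speed of drift below 0.02 m/s); the robot touches nothing.
It fails at once if the drift is forced: it presses on the die with more than 25 N (contact force between drift and die above 25 N).
It fails at once if the oiler is moved over 30 mm or tipped (distance of oiler from where it was at the start of the episode above 0.03 m or angle between oiler's own z axis and vertical above 0.3 rad).
It fails at once if the tub or the carton is moved over 30 mm or tipped (distance of any of eyelet_tub, carton from where it was at the start of the episode above 0.03 m or angle between any of eyelet_tub, carton's own z axis and vertical above 0.3 rad).
It also fails if it takes over 54 s, if anything falls off the work surface, if the arm or the gripper's body presses on something with over 40 N, if the wrist force passes 120 N, or if a joint passes its speed limit or range.

## Working session

There is one attempt and no reset: what is moved stays moved. The work goes in short steps, Python scripts to look and compute and a tool call to move; the robot and the scene stay as the last step left them, time stands still between calls to the robot, and variables do not carry over. Pictures are saved under pics/ and viewed, at most 10 in all, crops included, and the job is handed in when it is done.

Besides the shell and the picture viewer there is one more tool, called after "Call:" by a JSON object that holds its "api" and its "payload", one argument or row to a line. apply_moves: Moves the arm, as the interface text tells. Its arguments: {"type":"object","properties":{"series":{"type":"array"},"hand":{"type":"number"}},"required":["series"]}

```bash
mkdir -p pics; ls; cat > h.py <<'E'
import numpy as np, cv2
from scipy.spatial.transform import Rotation as R
from workcell import env, imaging, recognise, masks_of, place_of
def ray(p,uv):
    T=np.linalg.inv(p["view"]); d=np.array([(uv[0]-p["cx"])/p["fx"],(uv[1]-p["cy"])/p["fy"],1])
    return T[:3,3],T[:3,:3]@d
def atz(p,uv,z):
    o,d=ray(p,uv); return o+d*(z-o[2])/d[2]
def dep(p,uv):
    o,d=ray(p,uv); u,v=int(round(uv[0])),int(round(uv[1])); w=p["depth"][v-1:v+2,u-1:u+2]; w=w[w>0]
    return o+d*np.median(w) if len(w) else None
def cloud(p,m):
    v,u=np.nonzero(m&(p["depth"]>0)); z=p["depth"][v,u]; T=np.linalg.inv(p["view"])
    c=np.stack([(u-p["cx"])/p["fx"]*z,(v-p["cy"])/p["fy"]*z,z],1); return c@T[:3,:3].T+T[:3,3]
E
python3 - <<'E'
from h import *
np.set_printoptions(precision=4,suppress=True)
s=env.read_state(); print(s)
for n in ["scene","top"]:
    p=imaging.snapshot(n); cv2.imwrite(f"pics/{n}0.png",p["frame"])
    for t,z in [("drift_hole",.055),("wide_mouth",.056),("narrow_mouth",.056),("ramp_mouth",.040),("die",0),("oiler",0),("eyelet_tub",0),("carton",0),("drift",.01)]:
        r=place_of(p,t)[:2]
        print(n,t,[(round(q["confidence"],2),np.round(q["at"],1),atz(p,q["at"],z)) for q in r])
E
```

```text
pics
{'t': 0.0, 'joint_pos': array([ 1.3075,  0.6159, -0.0126,  1.4249,  0.0081,  1.1034, -0.0404]), 'dq': array([ 0.0021, -0.0011,  0.0015,  0.0004,  0.0009, -0.0007,  0.0001]), 'tau': array([ -0.001 , -46.9216,   0.2587, -17.1032,   0.0099,   0.0097,
         0.    ]), 'tool_pos': array([ 0.1523, -0.6311,  0.2301]), 'orientation': array([-3.1171, -0.3709,  0.0005]), 'contact_force': array([-0.0746, -0.8326,  0.0056]), 'moment': array([-0.0399, -0.0002, -0.0539]), 'grip_force': 0.0, 'grip_width': 0.9969318513187921}
scene drift_hole [(0.65, array([317.3, 234.9]), array([0.4796, 0.2924, 0.055 ])), (0.38, array([384.6, 221. ]), array([0.4639, 0.1267, 0.055 ]))]
scene wide_mouth [(0.93, array([383.4, 189.4]), array([0.5958, 0.0491, 0.056 ]))]
scene narrow_mouth [(0.58, array([387.4, 196.6]), array([0.5584, 0.0601, 0.056 ]))]
scene ramp_mouth [(0.77, array([393.9, 217.7]), array([0.4862, 0.0852, 0.04  ]))]
scene die [(0.81, array([386.9, 219.5]), array([0.5385, 0.0693, 0.    ]))]
scene oiler [(0.82, array([379.1, 267.1]), array([0.3802, 0.1883, 0.    ]))]
scene eyelet_tub [(0.71, array(
[... 332 characters left out ...]
rray([0.5925, 0.0685, 0.056 ])), (0.23, array([334.8, 267.6]), array([0.3847, 0.1946, 0.056 ]))]
top narrow_mouth [(0.66, array([392.4, 188.8]), array([0.5488, 0.0775, 0.056 ]))]
top ramp_mouth [(0.92, array([394.2, 216.7]), array([0.4927, 0.0714, 0.04  ]))]
top die [(0.97, array([393.6, 200.3]), array([0.5347, 0.0651, 0.    ])), (0.39, array([260.1, 135.8]), array([0.676 , 0.3664, 0.    ]))]
top oiler [(0.66, array([334.7, 269.9]), array([0.3806, 0.1926, 0.    ]))]
top eyelet_tub [(0.81, array([311.9, 139.2]), array([0.6708, 0.2489, 0.    ]))]
top carton [(0.8, array([259.3, 137.3]), array([0.6724, 0.368 , 0.    ]))]
top drift [(0.49, array([282.9, 220.5]), array([0.483 , 0.3064, 0.01  ]))]
```

View pictures.

```bash
python3 - <<'E'
import cv2
a=cv2.imread('pics/top0.png')[90:310,220:470]; b=cv2.imread('pics/scene0.png')[120:320,230:480]
cv2.imwrite('pics/c0.png',cv2.vconcat([cv2.resize(a,(500,440))[:340],cv2.resize(b,(500,400))])[:600]) 
cv2.imwrite('pics/c1.png',cv2.resize(a,(750,600),interpolation=cv2.INTER_CUBIC));cv2.imwrite('pics/c2.png',cv2.resize(b,(750,600),interpolation=cv2.INTER_CUBIC))
E
```

```text
(no output)
```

View pics/c1.png

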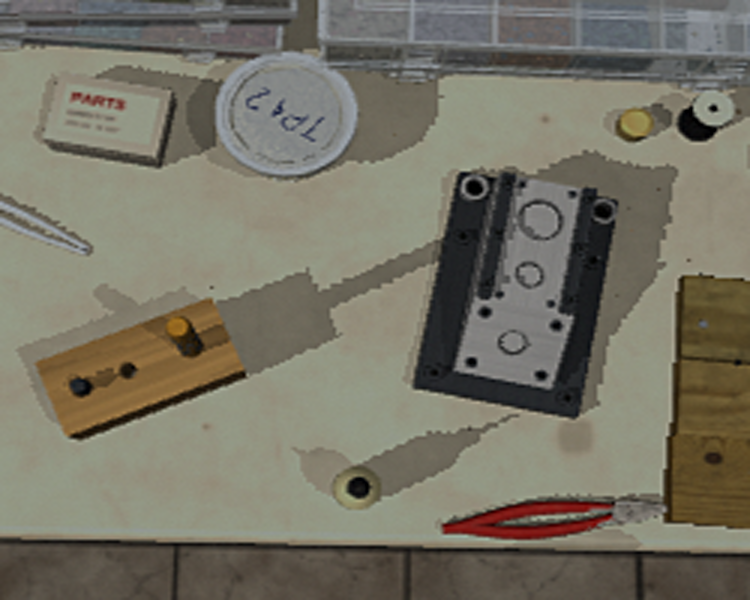

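View pics/c2.png

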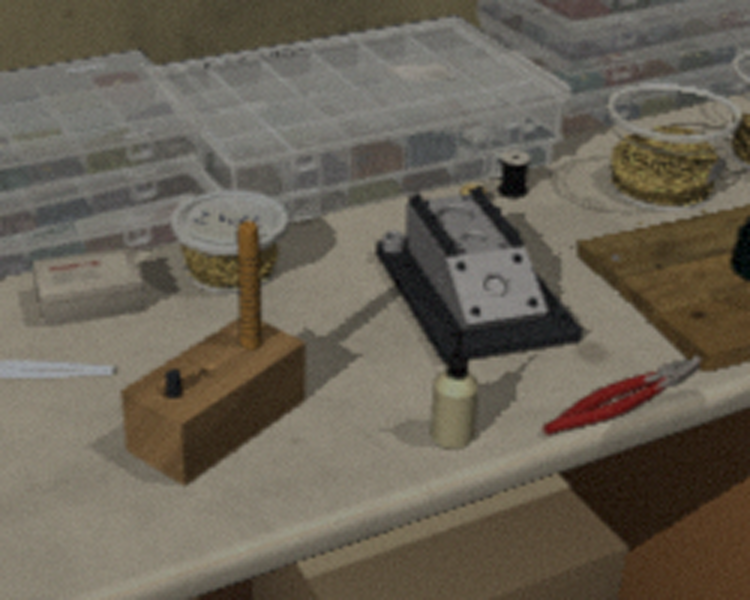

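```bash
cat >> h.py <<'E'
np.set_printoptions(precision=4,suppress=True)
def down(az,tilt=0):
    "tool y radial at azimuth az(rad), z down; tilt>0 leans tip outward"
    y=np.array([np.cos(az),np.sin(az),0]); z=np.array([0,0,-1.]); x=np.cross(y,z)
    return R.from_matrix(np.stack([x,y,z],1))*R.from_rotvec([-tilt,0,0])
def cur():
    s=env.read_state(); return s["tool_pos"],R.from_rotvec(s["orientation"])
def plan(tg,start=None):
    p,r=start or cur()
    for tp,tr in tg:
        d=r.inv().apply(tp-p)/.8; w=(r.inv()*tr).as_rotvec()/(np.pi/2)
        row=np.round(np.r_[d,w],3 if np.linalg.norm(d)>.1 else 4)
        print(row.tolist(),"rows",round(max(np.linalg.norm(d)*16,np.linalg.norm(w)*90/8.59),1))
        p=p+r.apply(row[:3]*.8); r=r*R.from_rotvec(row[3:]*np.pi/2)
E
python3 - <<'E'
from h import *
p,r=cur(); w=imaging.snapshot("wrist")
T=np.eye(4);T[:3,:3]=r.as_matrix();T[:3,3]=p
print("cam in tool\n",np.linalg.inv(T)@np.linalg.inv(w["view"]),w["fx"],w["cx"],w["cy"])
t=imaging.snapshot("top")
A=np.array
# die: pixel picks from top
for uv,z in [((400,170.3),.056),((396.3,190.1),.056),((390.7,215.4),.04)]: print(atz(t,uv,z),dep(t,uv))
m=masks_of(t,"drift")[0]; c=cloud(t,m["pixels"]); print(m["confidence"],len(c),c.min(0),c.max(0),np.median(c[c[:,2]>.14],0))
wp=[(A([x,y,z]),down(np.radians(a))) for x,y,z,a in [(.3,-.55,.3,-60),(.48,-.4,.33,-38),(.54,-.17,.33,-15),(.5,.06,.3,8)]]
plan(wp)
E
```

```text
cam in tool
 [[-0.001  -0.9571 -0.2898  0.0746]
 [ 1.     -0.001   0.0001  0.0013]
 [-0.0004 -0.2898  0.9571 -0.1428]
 [ 0.      0.      0.      1.    ]] 351.8897981188381 318.93386179051953 201.15481048118926
[0.5888 0.0612 0.056 ] [0.5907 0.0597 0.0484]
[0.5462 0.0694 0.056 ] [0.5474 0.0684 0.0505]
[0.4952 0.0787 0.04  ] [0.4956 0.0783 0.0372]
0.57 125 [0.4773 0.2943 0.053 ] [0.5076 0.3195 0.1571] [0.4841 0.3014 0.1535]
[0.203, -0.056, -0.086, -0.0, -0.0, -0.183] rows 3.6
[0.289, -0.05, -0.037, -0.0, -0.0, -0.244] rows 4.7
[0.273, -0.118, -0.0, -0.0, -0.0, -0.256] rows 4.8
[0.264, -0.122, 0.037, 0.0, -0.0, -0.255] rows 4.7
```

Call:
{"api": "apply_moves", "payload": {
  "series": [0.203, -0.056, -0.086, 0, 0, -0.183, 0.203, -0.056, -0.086, 0, 0, -0.183, 0.203, -0.056, -0.086, 0, 0, -0.183, 0.203, -0.056, -0.086, 0, 0, -0.183],
  "hand": 60
}}

```text
t: 1.55
tool_pos: [0.3046, -0.5479, 0.302]
orientation: [3.031, 0.821, 0.006]
contact_force: [-0.9, 0.3, 0.1]
grip_width: 0.702
grip_force: 0.0
```

Call:
{"api": "apply_moves", "payload": {
  "series": [0.289, -0.05, -0.037, 0, 0, -0.244, 0.289, -0.05, -0.037, 0, 0, -0.244, 0.289, -0.05, -0.037, 0, 0, -0.244, 0.289, -0.05, -0.037, 0, 0, -0.244, 0.289, -0.05, -0.037, 0, 0, -0.244]
}}

```text
t: 2.05
tool_pos: [0.483, -0.3964, 0.3304]
orientation: [-2.821, -1.383, -0.004]
contact_force: [0.5, 0.7, -0.8]
grip_width: 0.703
grip_force: 0.0
```

Call:
{"api": "apply_moves", "payload": {
  "series": [0.273, -0.118, 0, 0, 0, -0.256, 0.273, -0.118, 0, 0, 0, -0.256, 0.273, -0.118, 0, 0, 0, -0.256, 0.273, -0.118, 0, 0, 0, -0.256, 0.273, -0.118, 0, 0, 0, -0.256]
}}

```text
t: 2.55
tool_pos: [0.5407, -0.1656, 0.3302]
orientation: [-2.488, -1.917, -0.003]
contact_force: [0.2, 0.7, 0.3]
grip_width: 0.701
grip_force: 0.0
```

```bash
python3 - <<'E'
from h import *
print(env.read_state())
A=np.array
plan([(A([.545,.08,.21]),down(np.radians(8)))])
E
```

```text
{'t': 2.55, 'joint_pos': array([ 0.5025,  0.4217, -0.3744,  1.5077,  0.1571,  1.2414, -0.1505]), 'dq': array([-0.5898, -0.0371, -0.0516,  0.0662,  0.0388, -0.0282, -0.678 ]), 'tau': array([  2.73  , -38.4761,  -2.3691, -17.6295,  -0.0089,   0.1093,
         0.4103]), 'tool_pos': array([ 0.5407, -0.1656,  0.3302]), 'orientation': array([-2.488 , -1.9173, -0.0027]), 'contact_force': array([0.164 , 0.7205, 0.2714]), 'moment': array([ 0.0128, -0.021 ,  0.0265]), 'grip_force': 0.0, 'grip_width': 0.7009644843150877}
[0.298, -0.073, 0.151, 0.001, -0.001, -0.253] rows 5.5
```

Call:
{"api": "apply_moves", "payload": {
  "series": [0.268, -0.066, 0.136, 0, 0, -0.253, 0.268, -0.066, 0.136, 0, 0, -0.253, 0.268, -0.066, 0.136, 0, 0, -0.253, 0.268, -0.066, 0.136, 0, 0, -0.253, 0.268, -0.066, 0.136, 0, 0, -0.253]
}}

```text
t: 3.05
tool_pos: [0.5442, 0.0531, 0.2203]
orientation: [2.065, 2.368, 0.001]
contact_force: [1.0, 0.1, -0.0]
grip_width: 0.702
grip_force: 0.0
```

Call:
{"api": "apply_moves", "payload": {
  "series": [0.03, 0, 0.015, 0, 0, 0, 0.03, 0, 0.015, 0, 0, 0, 0.03, 0, 0.015, 0, 0, 0, 0.03, 0, 0.015, 0, 0, 0]
}}

```text
t: 3.45
tool_pos: [0.542, 0.0729, 0.2095]
orientation: [2.067, 2.363, 0.0]
contact_force: [0.5, -0.1, 0.9]
grip_width: 0.7
grip_force: 0.0
```

```bash
python3 - <<'E'
from h import *
A=np.array
print(cur()[0],env.read_state()["joint_pos"])
w=imaging.snapshot("wrist"); np.savez("w1.npz",**w); f=w["frame"]
cv2.imwrite("pics/w1.png",f)
for t,z in [("wide_mouth",.056),("narrow_mouth",.056),("ramp_mouth",.040)]:
    for q in place_of(w,t)[:1]: print(t,q["confidence"],q["at"],atz(w,q["at"],z),dep(w,q["at"]))
E
```

```text
[0.542  0.0729 0.2095] [ 0.1352  0.514  -0.4713  1.7466  0.2806  0.9469 -0.3157]
wide_mouth 0.94 [371.0, 204.6] [0.5913 0.0587 0.056 ] [0.5925 0.0569 0.0499]
narrow_mouth 0.81 [322.1, 188.6] [0.5465 0.0675 0.056 ] [0.5467 0.0665 0.0522]
ramp_mouth 0.98 [264.4, 166.3] [0.4929 0.077  0.04  ] [0.4921 0.0756 0.0334]
```

View pics/w1.png

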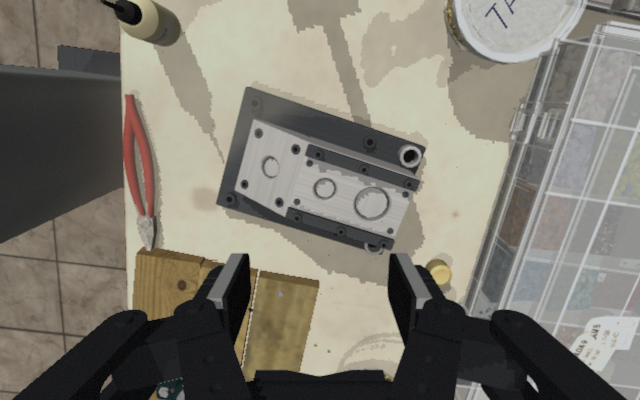

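```bash
python3 - <<'E'
from h import *
w=dict(np.load("w1.npz")); f=w["frame"]
g=cv2.cvtColor(f,cv2.COLOR_BGR2GRAY); k=6
z=cv2.resize(g[130:240,230:430],None,fx=k,fy=k,interpolation=cv2.INTER_CUBIC)
z=cv2.medianBlur(z,5); o=cv2.cvtColor(z,cv2.COLOR_GRAY2BGR)
mm=w["fx"]/.295/1000
T=np.linalg.inv(w["view"])
for n,(u,v),r,h in [("w",(371,204),15,.056),("n",(325,188),9,.056),("r",(270,167),9,.040)]:
    c=cv2.HoughCircles(z,cv2.HOUGH_GRADIENT,1,500,param1=60,param2=8,minRadius=int(r*mm*k*.8),maxRadius=int(r*mm*k*1.2))
    # restrict to a local crop
    x0,y0=int((u-230-1.7*r*mm)*k),int((v-130-1.7*r*mm)*k); s=int(3.4*r*mm*k); x0=max(x0,0);y0=max(y0,0)
    c=cv2.HoughCircles(z[y0:y0+s,x0:x0+s],cv2.HOUGH_GRADIENT,1,500,param1=60,param2=8,minRadius=int(r*mm*k*.8),maxRadius=int(r*mm*k*1.2))
    if c is None: print(n,"none"); continue
    a=c[0,0]; uv=np.array([(a[0]+x0+.5)/k+230-.5,(a[1]+y0+.5)/k+130-.5]); cv2.circle(o,(int(a[0]+x0),int(a[1]+y0)),int(a[2]),(0,0,255),1)
    yy,xx=np.mgrid[:400,:640]; d=np.hypot(xx-uv[0],yy-uv[1])
    pin=cloud(w,d<r*mm*.6); face=cloud(w,(d>r*mm*1.25)&(d<r*mm*1.5))
    print(n,uv,a[2]/k/mm,atz(w,uv,h),"pin",np.median(pin,0),pin[:,2].std(),"face z",np.median(face[:,2]),len(pin))
cv2.imwrite("pics/w1z.png",cv2.resize(o,(800,440)))
m=cloud(w,np.ones((400,640),bool)); 
E
```

```text
w [370.5    203.6667] 14.097927691468975 [0.5907 0.0595 0.056 ] pin [0.5917 0.0577 0.0503] 0.0006934072439390446 face z 0.05639352652722762 363
n [324.6667 188.1667] 7.475115148283761 [0.5486 0.0681 0.056 ] pin [0.5488 0.0671 0.0518] 0.000710887671795375 face z 0.05634186737977642 132
r [273.5    166.8333] 8.07591840119905 [0.5011 0.0776 0.04  ] pin [0.501  0.0774 0.0389] 0.002821537112329359 face z 0.04334516050177456 130
```

View pics/w1z.png

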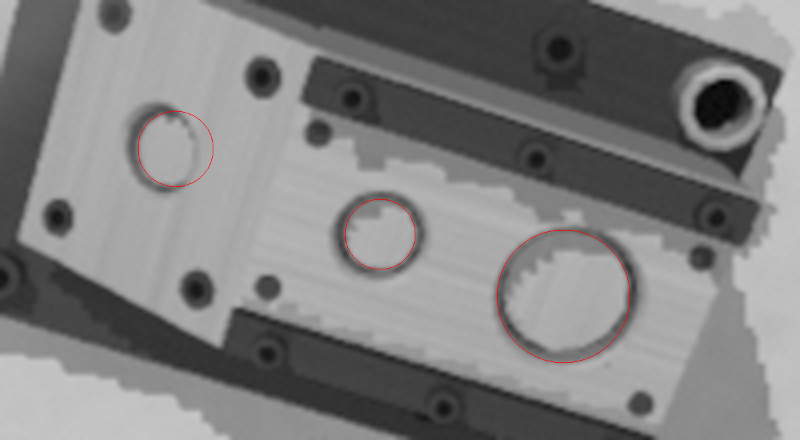

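```bash
python3 - <<'E'
from h import *
from scipy.optimize import least_squares
w=dict(np.load("w1.npz"))
px=np.array([(371.75,203.5),(324.9,188.7),(271.2,166.7)]); L=np.array([[.055,0,.056],[.011,0,.056],[-.042,0,.040]])
def pts(q): c,s=np.cos(q[2]),np.sin(q[2]); return np.c_[q[0]+c*L[:,0],q[1]+s*L[:,0],L[:,2]]
def proj(P): c=P@w["view"][:3,:3].T+w["view"][:3,3]; return np.c_[c[:,0]/c[:,2]*w["fx"]+w["cx"],c[:,1]/c[:,2]*w["fy"]+w["cy"]]
s=least_squares(lambda q:(proj(pts(q))-px).ravel(),[.54,.07,-.18]); print(s.x,np.degrees(s.x[2]),s.fun); P=pts(s.x);print(P)
y=s.x[2]; a=np.array([-.5*np.cos(y),-.5*np.sin(y),np.cos(np.pi/6)]); ns=[np.array([0,0,1.]),np.array([0,0,1.]),a]
for p,n,r in zip(P,ns,[.015,.009,.009]):
    c=cloud(w,np.ones((400,640),bool)); e=c-p; h=e@n; rad=np.linalg.norm(e-h[:,None]*n,axis=1)
    k=(rad<r*.55)&(abs(h)<.03); ko=(rad>r*1.2)&(rad<r*1.45)&(abs(h)<.01)
    print("pin",np.median(h[k]),h[k].min(),h[k].std(),"face",np.median(h[ko]),h[ko].std())
np.savez("die.npz",P=P,a=a,yaw=y)
E
```

```text
[ 0.5387  0.0698 -0.1891] -10.832502805546262 [ 1.0278  0.4872  0.6665  0.0894 -1.7366 -0.4481]
[[0.5927 0.0594 0.056 ]
 [0.5495 0.0677 0.056 ]
 [0.4974 0.0777 0.04  ]]
pin -0.005646856071971136 -0.00782293066147511 0.0007102501158985014 face 0.0003811902702044387 0.0006939524341295096
pin -0.004217318422413303 -0.005506169617799268 0.000745288459998492 face 0.00021450256616861035 0.0015868394468607772
pin -0.0026556418105905845 -0.004214368511850667 0.000565160634059921 face 0.000993919090008317 0.0015896085856829266
```

```bash
python3 - <<'E'
from h import *
A=np.array
plan([(A([.486,.304,.235]),down(np.radians(32)))])
E
```

```text
[0.295, -0.03, -0.032, 0.001, 0.0, -0.27] rows 4.8
```

Call:
{"api": "apply_moves", "payload": {
  "series": [0.295, -0.03, -0.032, 0, 0, -0.27, 0.295, -0.03, -0.032, 0, 0, -0.27, 0.295, -0.03, -0.032, 0, 0, -0.27, 0.295, -0.03, -0.032, 0, 0, -0.27, 0.295, -0.03, -0.032, 0, 0, -0.27]
}}

```text
t: 4.15
tool_pos: [0.4844, 0.3084, 0.2355]
orientation: [-1.518, -2.75, -0.004]
contact_force: [0.7, 0.6, -0.0]
grip_width: 0.702
grip_force: 0.0
```

Call:
{"api": "apply_moves", "payload": {
  "series": [0, 0, 0, 0, 0, 0, 0, 0, 0, 0, 0, 0]
}}

```text
t: 4.35
tool_pos: [0.4852, 0.3058, 0.2348]
orientation: [1.518, 2.75, 0.0]
contact_force: [-0.4, 0.0, -0.5]
grip_width: 0.703
grip_force: 0.0
```

```bash
python3 - <<'E'
from h import *
A=np.array
p,r=cur(); print(p,r.as_rotvec(),env.read_state()["joint_pos"])
w=imaging.snapshot("wrist"); np.savez("w2.npz",**w); f=w["frame"]
cv2.imwrite("pics/w2.png",f)
for q in place_of(w,"drift_hole")[:1]: print(q["confidence"],q["at"],atz(w,q["at"],.055))
m=masks_of(w,"drift")
for q in m[:2]:
    c=cloud(w,q["pixels"]); print(q["confidence"],q["bbox"],len(c)); 
    for a in (.06,.08,.1,.12,.14,.149):
        k=c[(c[:,2]>a)&(c[:,2]<a+.02)]; print(a,len(k),np.median(k,0) if len(k) else "", (k.min(0)+k.max(0))/2 if len(k) else "")
E
```

```text
[0.4852 0.3058 0.2348] [1.5181 2.7497 0.0002] [-0.2272  0.5501 -0.5974  1.6359  0.3441  1.0621 -0.3635]
0.82 [317.8, 182.8] [0.4885 0.2991 0.055 ]
0.62 [306.9, 177.9, 24.7, 51.2] 952
0.06 80 [0.4837 0.306  0.0702] [0.4866 0.302  0.0699]
0.08 104 [0.4833 0.306  0.0913] [0.4864 0.3023 0.0898]
0.1 123 [0.4834 0.3058 0.1101] [0.4869 0.3018 0.11  ]
0.12 165 [0.4833 0.3058 0.1301] [0.4864 0.3017 0.13  ]
0.14 466 [0.4862 0.3018 0.1547] [0.4871 0.3005 0.1486]
0.149 387 [0.4867 0.301  0.155 ] [0.4873 0.3004 0.1531]
```

View pics/w2.png

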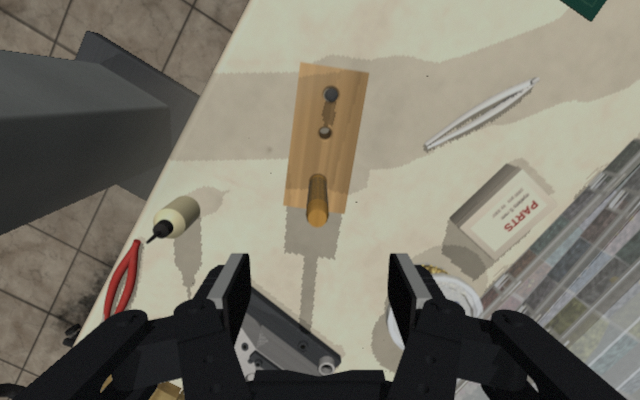

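```bash
python3 - <<'E'
from h import *
A=np.array
plan([(A([.487,.3005,.112]),down(np.radians(32)))])
E
```

```text
[-0.003, -0.001, 0.153, -0.001, 0.001, -0.001] rows 2.4
```

Call:
{"api": "apply_moves", "payload": {
  "series": [-0.003, -0.001, 0.05, 0, 0, 0, -0.003, -0.001, 0.09, 0, 0, 0, -0.003, -0.001, 0.125, 0, 0, 0, -0.003, -0.001, 0.153, 0, 0, 0, -0.003, -0.001, 0.153, 0, 0, 0]
}}

```text
t: 5.0
tool_pos: [0.4851, 0.2992, 0.109]
orientation: [-1.524, -2.745, 0.012]
contact_force: [-1.0, 0.9, 0.7]
grip_width: 0.706
grip_force: 0.0
```

Call:
{"api": "apply_moves", "payload": {
  "series": [0, 0, 0, 0, 0, 0, 0, 0, 0, 0, 0, 0, 0, 0, 0, 0, 0, 0, 0, 0, 0, 0, 0, 0, 0, 0, 0, 0, 0, 0],
  "hand": 5
}}

```text
t: 5.5
tool_pos: [0.4869, 0.3037, 0.1137]
orientation: [1.52, 2.747, 0.005]
contact_force: [-0.1, 0.2, 5.6]
grip_width: 0.171
grip_force: 58.6
```

Call:
{"api": "apply_moves", "payload": {
  "series": [0, 0, 0, 0, 0, 0, 0, 0, 0, 0, 0, 0, 0, 0, 0, 0, 0, 0]
}}

```text
t: 5.8
tool_pos: [0.4869, 0.3037, 0.1137]
orientation: [1.52, 2.747, 0.004]
contact_force: [0.1, -0.9, 7.3]
grip_width: 0.172
grip_force: 58.7
```

```bash
python3 - <<'E'
from h import *
A=np.array
s=env.read_state();p,r=cur(); print(p,r.as_rotvec(),s["contact_force"],s["moment"],s["grip_width"]*85.4)
np.savez("grasp.npz",p=p,rv=r.as_rotvec())
D=np.load("die.npz")
# up, then over wide; tip 45+.. below
plan([(p+A([0,0,.06]),r),(p+A([0.03,-.08,.09]),down(np.radians(25))),(A([.5927,.0594,p[2]+.045+.075]),down(np.radians(6)))])
E
```

```text
[0.4869 0.3037 0.1137] [1.5196 2.7475 0.0044] [ 0.1216 -0.9336  7.2557] [-0.1148 -0.07    0.0136] 14.71172239656431
[-0.0, 0.0003, -0.075, 0.0, 0.0, 0.0] rows 1.2
[-0.105, -0.021, -0.038, 0.002, 0.0, 0.079] rows 1.8
[-0.226, -0.001, -0.037, 0.0, 0.0, 0.211] rows 3.7
```

Call:
{"api": "apply_moves", "payload": {
  "series": [0, 0, -0.03, 0, 0, 0, 0, 0, -0.07, 0, 0, 0, 0, 0, -0.12, 0, 0, 0, 0, 0, -0.12, 0, 0, 0]
}}

```text
t: 6.2
tool_pos: [0.4879, 0.3058, 0.2135]
orientation: [1.518, 2.745, 0.016]
contact_force: [0.4, 0.7, -1.1]
grip_width: 0.169
grip_force: 58.7
```

```bash
python3 - <<'E'
from h import *
A=np.array
s=env.read_state();p,r=cur(); print(p,r.as_rotvec(),s["contact_force"],s["moment"],s["grip_width"]*85.4)
w=imaging.snapshot("wrist"); np.savez("w3.npz",**w); cv2.imwrite("pics/w3.png",w["frame"])
for q in masks_of(w,"drift")[:2]:
    c=cloud(w,q["pixels"]); print(q["confidence"],q["bbox"],len(c)); k=r.inv().apply(c-p)
    for a in np.arange(-.02,.12,.015):
        e=k[(k[:,2]>a)&(k[:,2]<a+.015)]
        if len(e): print(round(a,3),len(e),np.median(e,0),(e.min(0)+e.max(0))/2)
plan([(p+A([0.03,-.08,.01]),down(np.radians(25))),(A([.5927,.0594,.056+.1037+.04]),down(np.radians(6)))])
E
```

```text
[0.4879 0.3058 0.2135] [1.5181 2.7455 0.0161] [ 0.4047  0.6974 -1.1065] [ 0.05   -0.1126  0.057 ] 14.431624271877153
0.82 [299.0, 202.0, 44.7, 145.6] 4586
-0.02 588 [ 0.0036 -0.0002 -0.0133] [ 0.0021 -0.     -0.0125]
-0.005 446 [ 0.0035 -0.0003  0.0022] [ 0.0016 -0.0001  0.0025]
0.01 362 [ 0.0034 -0.0003  0.0168] [ 0.0009 -0.0002  0.0175]
0.025 287 [ 0.0033 -0.0003  0.032 ] [ 0.0007 -0.0005  0.0325]
0.04 226 [ 0.0034 -0.0004  0.0467] [ 0.0008 -0.0005  0.0475]
0.055 54 [ 0.003  -0.001   0.0568] [ 0.0014 -0.0007  0.0625]
0.07 88 [ 0.0003 -0.0011  0.0784] [-0.0011 -0.0008  0.0776]
0.085 78 [ 0.0002 -0.0011  0.0917] [-0.0014 -0.0009  0.0925]
0.1 6 [-0.0004 -0.0027  0.1016] [-0.0008 -0.0012  0.1014]
[-0.103, -0.017, -0.019, 0.001, 0.0, 0.079] rows 1.7
[-0.228, -0.003, 0.03, -0.0, 0.0, 0.211] rows 3.7
```

View pics/w3.png

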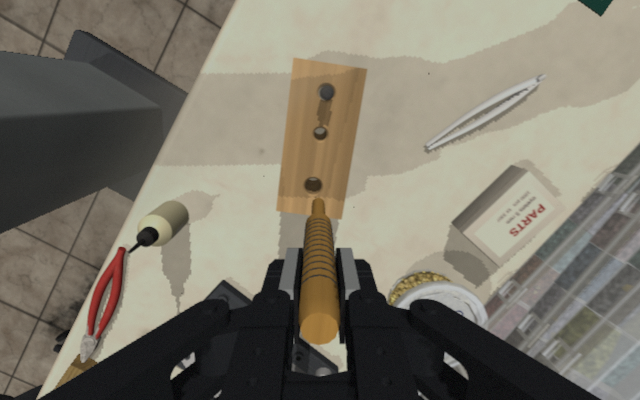

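```bash
cat >> h.py <<'E'
TIP=np.array([-.0032,-.0010,.1037])
def tcp(tip,r): return tip-r.apply(TIP)
def st():
    s=env.read_state(); p,r=cur(); z=r.apply([0,0,1])
    print("t",s["t"],"tcp",p,"tip",p+r.apply(TIP),"z",z,"F",s["contact_force"],"M",s["moment"],"w",s["grip_width"]*85.4)
E
python3 - <<'E'
from h import *
A=np.array
st(); a,b=down(np.radians(22)),down(np.radians(6))
plan([(A([.52,.21,.22]),a),(tcp(A([.5927,.0594,.085]),b),b)])
E
```

```text
t 6.3 tcp [0.4858 0.303  0.2087] tip [0.4867 0.2998 0.105 ] z [ 0.001   0.0003 -1.    ] F [ 0.6295  0.3444 -1.0941] M [-0.0163  0.0262 -0.0222] w 14.70551941916011
[-0.121, -0.026, -0.014, 0.001, 0.0, 0.112] rows 2.0
[-0.205, 0.016, 0.039, -0.0, 0.0, 0.178] rows 3.4
```

Call:
{"api": "apply_moves", "payload": {
  "series": [-0.121, -0.026, -0.014, 0, 0, 0.112, -0.121, -0.026, -0.014, 0, 0, 0.112]
}}

```text
t: 6.5
tool_pos: [0.5182, 0.2098, 0.2176]
orientation: [-1.752, -2.605, 0.005]
contact_force: [1.8, -0.3, -1.0]
grip_width: 0.168
grip_force: 58.7
```

Call:
{"api": "apply_moves", "payload": {
  "series": [-0.205, 0.016, 0.039, 0, 0, 0.178, -0.205, 0.016, 0.039, 0, 0, 0.178, -0.205, 0.016, 0.039, 0, 0, 0.178, -0.205, 0.016, 0.039, 0, 0, 0.178, -0.205, 0.016, 0.039, 0, 0, 0.178]
}}

```text
t: 7.0
tool_pos: [0.5927, 0.0575, 0.185]
orientation: [-2.11, -2.326, 0.009]
contact_force: [-1.0, 0.3, -1.6]
grip_width: 0.167
grip_force: 58.7
```

Call:
{"api": "apply_moves", "payload": {
  "series": [0, 0, 0, 0, 0, 0, 0, 0, 0, 0, 0, 0, 0, 0, 0, 0, 0, 0]
}}

```text
t: 7.3
tool_pos: [0.5924, 0.0654, 0.1885]
orientation: [-2.096, -2.339, -0.002]
contact_force: [-0.6, 0.2, -0.4]
grip_width: 0.17
grip_force: 58.7
```

```bash
python3 - <<'E'
from h import *
A=np.array
st(); b=down(np.radians(6))
plan([(tcp(A([.5927,.0594,.060]),b),b),(tcp(A([.5927,.0594,.052]),b),b)])
t=imaging.snapshot("top"); cv2.imwrite("pics/t2.png",cv2.resize(t["frame"][130:250,330:450],(600,600),interpolation=cv2.INTER_CUBIC))
E
```

```text
t 7.3 tcp [0.5924 0.0654 0.1885] tip [0.5917 0.0623 0.0848] z [ 0.      0.0013 -1.    ] F [-0.5553  0.1972 -0.4349] M [ 0.0096 -0.0317  0.0112] w 14.522496299353303
[-0.0036, 0.0009, 0.031, 0.0001, -0.0008, 0.0028] rows 0.5
[-0.0, -0.0, 0.01, -0.0, -0.0, -0.0] rows 0.2
```

Call:
{"api": "apply_moves", "payload": {
  "series": [-0.0036, 0.001, 0.015, 0, 0, 0, -0.0036, 0.001, 0.031, 0, 0, 0, -0.0036, 0.001, 0.036, 0, 0, 0, -0.0036, 0.001, 0.04, 0, 0, 0, -0.0036, 0.001, 0.04, 0, 0, 0]
}}

```text
t: 7.85
tool_pos: [0.5939, 0.06, 0.1554]
orientation: [-2.101, -2.334, 0.001]
contact_force: [-1.1, -0.1, -0.5]
grip_width: 0.168
grip_force: 58.7
```

Call:
{"api": "apply_moves", "payload": {
  "series": [0, 0, 0, 0, 0, 0, 0, 0, 0, 0, 0, 0]
}}

```text
t: 8.05
tool_pos: [0.5945, 0.0601, 0.1566]
orientation: [2.102, 2.334, 0.001]
contact_force: [-0.3, 0.1, 0.2]
grip_width: 0.172
grip_force: 58.7
```

```bash
python3 - <<'E'
from h import *
st()
E
```

```text
t 8.05 tcp [0.5945 0.0601 0.1566] tip [0.5939 0.0569 0.0529] z [ 0.0009  0.0003 -1.    ] F [-0.3104  0.1242  0.2152] M [0.021  0.0374 0.0435] w 14.666175206293724
```

Call:
{"api": "apply_moves", "payload": {
  "series": [0, 0, 0.002, 0, 0, 0, 0, 0, 0.002, 0, 0, 0, 0, 0, 0.002, 0, 0, 0]
}}

```text
t: 8.35
tool_pos: [0.5942, 0.0599, 0.1546]
orientation: [2.102, 2.335, 0.0]
contact_force: [-0.8, -0.0, -0.8]
grip_width: 0.17
grip_force: 58.7
```

Call:
{"api": "apply_moves", "payload": {
  "series": [0, 0, 0.002, 0, 0, 0, 0, 0, 0.002, 0, 0, 0, 0, 0, 0.002, 0, 0, 0]
}}

```text
t: 8.65
tool_pos: [0.5944, 0.0601, 0.1534]
orientation: [2.102, 2.335, 0.001]
contact_force: [0.1, -1.0, 1.6]
grip_width: 0.168
grip_force: 59.0
```

Call:
{"api": "apply_moves", "payload": {
  "series": [0, 0, 0.002, 0, 0, 0, 0, 0, 0.002, 0, 0, 0, 0, 0, 0.002, 0, 0, 0]
}}

```text
t: 8.95
tool_pos: [0.5945, 0.0601, 0.1516]
orientation: [2.102, 2.335, 0.001]
contact_force: [-0.3, -0.1, 3.6]
grip_width: 0.173
grip_force: 59.2
```

Call:
{"api": "apply_moves", "payload": {
  "series": [0, 0, 0.002, 0, 0, 0, 0, 0, 0.002, 0, 0, 0, 0, 0, 0.002, 0, 0, 0]
}}

```text
t: 9.25
tool_pos: [0.5945, 0.0601, 0.15]
orientation: [2.102, 2.335, 0.001]
contact_force: [-0.2, -0.5, 4.2]
grip_width: 0.173
grip_force: 59.3
```

Call:
{"api": "apply_moves", "payload": {
  "series": [0, 0, 0.002, 0, 0, 0, 0, 0, 0.002, 0, 0, 0, 0, 0, 0.002, 0, 0, 0]
}}

```text
t: 9.55
tool_pos: [0.5945, 0.0601, 0.1484]
orientation: [2.102, 2.335, 0.001]
contact_force: [-1.0, 0.2, 4.7]
grip_width: 0.172
grip_force: 59.4
```

Call:
{"api": "apply_moves", "payload": {
  "series": [0, 0, 0.002, 0, 0, 0, 0, 0, 0.002, 0, 0, 0, 0, 0, 0.002, 0, 0, 0]
}}

```text
t: 9.85
tool_pos: [0.5945, 0.0601, 0.147]
orientation: [2.102, 2.334, 0.001]
contact_force: [-0.4, -0.3, 5.5]
grip_width: 0.169
grip_force: 59.5
```

Call:
{"api": "apply_moves", "payload": {
  "series": [0, 0, 0.0015, 0, 0, 0, 0, 0, 0.0015, 0, 0, 0, 0, 0, 0.0015, 0, 0, 0]
}}

```text
t: 10.15
tool_pos: [0.5945, 0.0601, 0.146]
orientation: [2.101, 2.334, 0.001]
contact_force: [-0.2, -0.1, 7.4]
grip_width: 0.176
grip_force: 59.6
```

Call:
{"api": "apply_moves", "payload": {
  "series": [0, 0, 0.0012, 0, 0, 0, 0, 0, 0.0012, 0, 0, 0, 0, 0, 0.0012, 0, 0, 0]
}}

```text
t: 10.45
tool_pos: [0.5946, 0.0602, 0.1454]
orientation: [2.101, 2.334, 0.001]
contact_force: [-0.4, -0.8, 8.7]
grip_width: 0.171
grip_force: 59.9
```

Call:
{"api": "apply_moves", "payload": {
  "series": [0, 0, 0.0006, 0, 0, 0, 0, 0, 0.0006, 0, 0, 0, 0, 0, 0.0006, 0, 0, 0, 0, 0, 0.0006, 0, 0, 0, 0, 0, 0.0006, 0, 0, 0]
}}

```text
t: 10.95
tool_pos: [0.5946, 0.0602, 0.1452]
orientation: [2.101, 2.334, 0.002]
contact_force: [-0.9, -0.8, 9.8]
grip_width: 0.17
grip_force: 60.0
```

```bash
python3 - <<'E'
from h import *
A=np.array
st(); p,r=cur(); b=down(np.radians(6.5))
N=np.load("die.npz")["P"][1]
plan([(p+A([0,0,.038]),r),(tcp(A([N[0],N[1],.080]),b),b),(tcp(A([N[0],N[1],.0535]),b),b)])
E
```

```text
t 10.95 tcp [0.5946 0.0602 0.1452] tip [0.5941 0.0569 0.0415] z [ 0.0014  0.0001 -1.    ] F [-0.91   -0.8408  9.7911] M [-0.1199  0.3832  0.0263] w 14.516672712278021
[-0.0, 0.0001, -0.0475, 0.0, 0.0, 0.0] rows 0.8
[0.0192, -0.0539, -0.0008, 0.0009, 0.0001, -0.0055] rows 0.9
[0.0, -0.0, 0.0332, -0.0, -0.0, 0.0] rows 0.5
```

Call:
{"api": "apply_moves", "payload": {
  "series": [0, 0, -0.015, 0, 0, 0, 0, 0, -0.03, 0, 0, 0, 0, 0, -0.0475, 0, 0, 0, 0, 0, -0.0475, 0, 0, 0]
}}

```text
t: 11.35
tool_pos: [0.5951, 0.0603, 0.1839]
orientation: [2.101, 2.333, 0.004]
contact_force: [0.5, -0.0, -0.6]
grip_width: 0.171
grip_force: 58.7
```

Call:
{"api": "apply_moves", "payload": {
  "series": [0.01, -0.027, 0, 0, 0, -0.003, 0.019, -0.054, 0, 0, 0, -0.0055, 0.019, -0.054, 0, 0, 0, -0.0055, 0.019, -0.054, 0, 0, 0, -0.0055, 0.019, -0.054, 0, 0, 0, -0.0055]
}}

```text
t: 11.85
tool_pos: [0.5505, 0.0701, 0.1818]
orientation: [2.093, 2.342, 0.0]
contact_force: [-0.5, 0.5, -0.2]
grip_width: 0.171
grip_force: 58.7
```

```bash
python3 - <<'E'
from h import *
A=np.array
st(); p,r=cur(); b=down(np.radians(6.5))
N=np.load("die.npz")["P"][1]
plan([(tcp(A([N[0],N[1],.0535]),b),b)])
w=imaging.snapshot("wrist"); cv2.imwrite("pics/w4.png",w["frame"][100:400,120:520])
st()
E
```

```text
t 11.85 tcp [0.5505 0.0701 0.1818] tip [0.5499 0.0667 0.0781] z [ 0.0007 -0.0002 -1.    ] F [-0.4697  0.4817 -0.1928] M [-0.0348  0.0798  0.0066] w 14.589895371263866
[0.0012, -0.0003, 0.0307, 0.0004, 0.0002, -0.0006] rows 0.5
t 11.9 tcp [0.5505 0.0701 0.1818] tip [0.5499 0.0668 0.0781] z [ 0.0005 -0.     -1.    ] F [ 0.4502 -0.0648 -0.7455] M [ 0.0113 -0.0467  0.0431] w 14.815227903175254
```

View pics/w4.png

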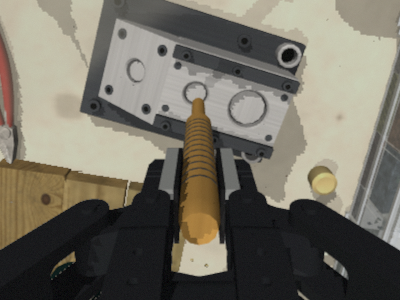

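Call:
{"api": "apply_moves", "payload": {
  "series": [0.001, -0.0015, 0.012, 0, 0, 0, 0.001, -0.0015, 0.022, 0, 0, 0, 0.001, -0.0015, 0.029, 0, 0, 0, 0.001, -0.0015, 0.0305, 0, 0, 0, 0.001, -0.0015, 0.0305, 0, 0, 0]
}}

```text
t: 12.4
tool_pos: [0.5482, 0.0712, 0.157]
orientation: [-2.091, -2.343, 0.001]
contact_force: [-0.2, -0.3, -0.5]
grip_width: 0.17
grip_force: 58.7
```

Call:
{"api": "apply_moves", "payload": {
  "series": [0, 0, 0.002, 0, 0, 0, 0, 0, 0.002, 0, 0, 0, 0, 0, 0.002, 0, 0, 0]
}}

```text
t: 12.7
tool_pos: [0.5485, 0.0713, 0.1561]
orientation: [2.092, 2.344, 0.001]
contact_force: [-0.0, 0.1, -1.5]
grip_width: 0.171
grip_force: 58.7
```

Call:
{"api": "apply_moves", "payload": {
  "series": [0, 0, 0.002, 0, 0, 0, 0, 0, 0.002, 0, 0, 0, 0, 0, 0.002, 0, 0, 0]
}}

```text
t: 13.0
tool_pos: [0.5487, 0.0714, 0.1548]
orientation: [2.091, 2.343, 0.001]
contact_force: [0.3, -0.2, 1.7]
grip_width: 0.17
grip_force: 59.1
```

Call:
{"api": "apply_moves", "payload": {
  "series": [0, 0, 0.002, 0, 0, 0, 0, 0, 0.002, 0, 0, 0, 0, 0, 0.002, 0, 0, 0]
}}

```text
t: 13.3
tool_pos: [0.5487, 0.0713, 0.153]
orientation: [2.091, 2.344, 0.001]
contact_force: [-1.3, -0.0, 3.6]
grip_width: 0.17
grip_force: 59.2
```

Call:
{"api": "apply_moves", "payload": {
  "series": [0, 0, 0.002, 0, 0, 0, 0, 0, 0.004, 0, 0, 0, 0, 0, 0.004, 0, 0, 0, 0, 0, 0.004, 0, 0, 0]
}}

```text
t: 13.7
tool_pos: [0.5487, 0.0714, 0.1498]
orientation: [2.092, 2.344, 0.001]
contact_force: [-0.5, 0.2, 5.1]
grip_width: 0.174
grip_force: 59.5
```

Call:
{"api": "apply_moves", "payload": {
  "series": [0, 0, 0.002, 0, 0, 0, 0, 0, 0.003, 0, 0, 0, 0, 0, 0.003, 0, 0, 0]
}}

```text
t: 14.0
tool_pos: [0.5487, 0.0714, 0.1476]
orientation: [2.091, 2.343, 0.001]
contact_force: [-0.0, 0.9, 7.2]
grip_width: 0.17
grip_force: 59.6
```

Call:
{"api": "apply_moves", "payload": {
  "series": [0, 0, 0.0012, 0, 0, 0, 0, 0, 0.0012, 0, 0, 0, 0, 0, 0.0012, 0, 0, 0]
}}

```text
t: 14.3
tool_pos: [0.5488, 0.0714, 0.147]
orientation: [2.091, 2.343, 0.001]
contact_force: [-0.6, 0.4, 7.5]
grip_width: 0.166
grip_force: 59.9
```

Call:
{"api": "apply_moves", "payload": {
  "series": [0, 0, 0.001, 0, 0, 0, 0, 0, 0.001, 0, 0, 0, 0, 0, 0.001, 0, 0, 0, 0, 0, 0.001, 0, 0, 0, 0, 0, 0.001, 0, 0, 0]
}}

```text
t: 14.8
tool_pos: [0.5489, 0.0715, 0.1466]
orientation: [2.091, 2.343, 0.002]
contact_force: [-1.1, 0.0, 10.0]
grip_width: 0.172
grip_force: 60.2
```

Call:
{"api": "apply_moves", "payload": {
  "series": [0, 0, 0, 0, 0, 0, 0, 0, 0, 0, 0, 0]
}}

```text
t: 15.0
tool_pos: [0.5489, 0.0715, 0.1466]
orientation: [2.091, 2.343, 0.002]
contact_force: [-1.4, -1.2, 9.9]
grip_width: 0.171
grip_force: 60.2
```

```bash
cat >> h.py <<'E'
D=np.load("die.npz"); a=D["a"]; RM=np.array([.498,.078,.040])
def ramp_R():
    b=down(np.radians(6.5)); ax=np.cross([0,0,-1],-a); return R.from_rotvec(ax/np.linalg.norm(ax)*np.pi/6)*b
E
python3 - <<'E'
from h import *
A=np.array
st(); p,r=cur(); q=ramp_R()
print(q.apply([0,0,1]),-a, env.read_state()["joint_pos"])
plan([(p+A([0,0,.05]),r),(tcp(RM+a*.05,q),q),(tcp(RM+a*.02,q),q)])
E
```

```text
t 15.0 tcp [0.5489 0.0715 0.1466] tip [0.5484 0.0682 0.0429] z [ 0.0016  0.0001 -1.    ] F [-1.3863 -1.194   9.9273] M [-0.1824  0.3697 -0.0057] w 14.58492185786262
[ 0.4911 -0.094  -0.866 ] [ 0.4911 -0.094  -0.866 ] [ 0.1125  0.599  -0.4374  1.8011  0.3353  0.8137 -0.377 ]
[-0.0, 0.0001, -0.0625, 0.0, 0.0, 0.0] rows 1.0
[0.048, -0.153, 0.029, -0.317, -0.099, 0.0] rows 3.5
[-0.0001, 0.0002, 0.0377, -0.0002, -0.0002, -0.0] rows 0.6
```

Call:
{"api": "apply_moves", "payload": {
  "series": [0, 0, -0.02, 0, 0, 0, 0, 0, -0.04, 0, 0, 0, 0, 0, -0.0625, 0, 0, 0, 0, 0, -0.0625, 0, 0, 0]
}}

```text
t: 15.4
tool_pos: [0.5492, 0.0716, 0.1966]
orientation: [2.091, 2.342, 0.004]
contact_force: [0.5, 0.1, 0.1]
grip_width: 0.171
grip_force: 58.8
```

Call:
{"api": "apply_moves", "payload": {
  "series": [0.012, -0.038, 0.007, -0.08, -0.025, 0, 0.024, -0.077, 0.014, -0.16, -0.05, 0, 0.036, -0.115, 0.021, -0.24, -0.075, 0, 0.048, -0.153, 0.029, -0.317, -0.099, 0, 0.048, -0.153, 0.029, -0.317, -0.099, 0]
}}

```text
t: 15.9
tool_pos: [0.4367, 0.0816, 0.1669]
orientation: [1.847, 2.068, 0.193]
contact_force: [-0.0, -0.4, -1.9]
grip_width: 0.17
grip_force: 58.9
```

Call:
{"api": "apply_moves", "payload": {
  "series": [0, 0, 0, 0, 0, 0, 0, 0, 0, 0, 0, 0, 0, 0, 0, 0, 0, 0]
}}

```text
t: 16.2
tool_pos: [0.44, 0.0802, 0.1675]
orientation: [1.856, 2.063, 0.195]
contact_force: [-0.0, -0.3, -0.6]
grip_width: 0.173
grip_force: 59.0
```

```bash
python3 - <<'E'
from h import *
A=np.array
st(); p,r=cur(); q=ramp_R()
print(-a, env.read_state()["joint_pos"])
plan([(tcp(RM+a*.015,q),q)])
w=imaging.snapshot("wrist"); cv2.imwrite("pics/w5.png",w["frame"][100:400,120:520]); np.savez("w5.npz",**w)
E
```

```text
t 16.2 tcp [0.44   0.0802 0.1675] tip [0.4758 0.063  0.0717] z [ 0.3519 -0.134  -0.9264] F [-0.0234 -0.3461 -0.631 ] M [ 0.1161  0.4135 -0.0064] w 14.787368792188525
[ 0.4911 -0.094  -0.866 ] [-0.1139  0.3423 -0.3861  2.3106  1.0741  0.4674 -1.325 ]
[0.0203, -0.008, 0.0267, -0.0992, 0.0124, 0.0061] rows 1.0
```

View pics/w5.png

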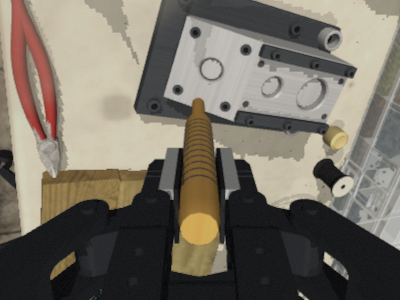

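Call:
{"api": "apply_moves", "payload": {
  "series": [0.01, -0.004, 0, -0.05, 0.006, 0.003, 0.02, -0.008, 0, -0.1, 0.0124, 0.006, 0.02, -0.008, 0, -0.1, 0.0124, 0.006, 0.02, -0.008, 0, -0.1, 0.0124, 0.006, 0.02, -0.008, 0, -0.1, 0.0124, 0.006]
}}

```text
t: 16.75
tool_pos: [0.4358, 0.0974, 0.1646]
orientation: [1.776, 1.995, 0.359]
contact_force: [-0.5, 1.2, -2.8]
grip_width: 0.173
grip_force: 59.0
```

```bash
python3 - <<'E'
from h import *
A=np.array
st(); p,r=cur(); q=ramp_R()
print(-a, env.read_state()["joint_pos"], np.degrees(np.arccos(-a@r.apply([0,0,1]))))
plan([(tcp(RM+a*.02,q),q)])
E
```

```text
t 16.75 tcp [0.4358 0.0974 0.1646] tip [0.4856 0.084  0.0745] z [ 0.4864 -0.0971 -0.8683] F [-0.4525  1.2055 -2.8231] M [0.207  0.7298 0.0142] w 14.734570120238494
[ 0.4911 -0.094  -0.866 ] [ 0.3383  0.5793 -1.2101  2.4189  1.547   0.9354 -1.9031] 0.34600354297336006
[-0.0024, -0.0088, 0.0207, -0.0035, 0.0015, 0.0023] rows 0.4
```

Call:
{"api": "apply_moves", "payload": {
  "series": [0, 0, 0.007, 0, 0, 0, 0, 0, 0.015, 0, 0, 0, -0.001, -0.004, 0.022, 0, 0, 0, -0.0024, -0.0088, 0.022, -0.003, 0, 0, -0.0024, -0.0088, 0.022, -0.003, 0, 0]
}}

```text
t: 17.25
tool_pos: [0.4436, 0.0951, 0.1481]
orientation: [1.778, 1.997, 0.353]
contact_force: [0.1, 0.5, -1.2]
grip_width: 0.17
grip_force: 59.0
```

Call:
{"api": "apply_moves", "payload": {
  "series": [0, 0, 0, 0, 0, 0, 0, 0, 0, 0, 0, 0]
}}

```text
t: 17.45
tool_pos: [0.4437, 0.0954, 0.1493]
orientation: [1.774, 1.996, 0.355]
contact_force: [0.0, 0.2, -1.3]
grip_width: 0.166
grip_force: 59.0
```

```bash
python3 - <<'E'
from h import *
A=np.array
st(); p,r=cur(); q=ramp_R()
print(-a, env.read_state()["joint_pos"], np.degrees(np.arccos(-a@r.apply([0,0,1]))))
plan([(tcp(RM+a*.012,q),q)])
w=imaging.snapshot("wrist"); cv2.imwrite("pics/w6.png",w["frame"][100:400,120:520]); np.savez("w6.npz",**w)
E
```

```text
t 17.45 tcp [0.4437 0.0954 0.1493] tip [0.4934 0.0818 0.0592] z [ 0.4856 -0.0988 -0.8686] F [ 0.0464  0.1734 -1.2779] M [ 0.1402  0.6466 -0.0132] w 14.169789325868916
[ 0.4911 -0.094  -0.866 ] [ 0.3764  0.7267 -1.3423  2.4206  1.5808  1.1145 -1.9275] 0.44610310734411435
[-0.002, -0.0079, 0.0091, -0.0043, 0.0025, 0.0037] rows 0.2
```

View pics/w6.png

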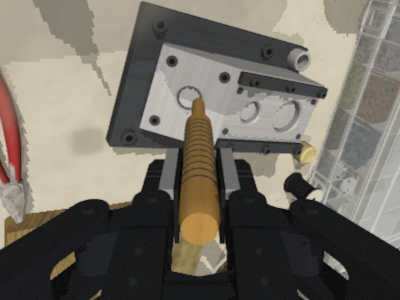

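```bash
cat > kin.py <<'E'
from h import *
from scipy.optimize import least_squares
import itertools
DATA=[([1.3075,.6159,-.0126,1.4249,.0081,1.1034,-.0404],[.1523,-.6311,.2301],[-3.1171,-.3709,.0005]),
([.1352,.514,-.4713,1.7466,.2806,.9469,-.3157],[.542,.0729,.2095],[2.067,2.363,0]),
([-.2272,.5501,-.5974,1.6359,.3441,1.0621,-.3635],[.4852,.3058,.2348],[1.5181,2.7497,.0002]),
([.1125,.599,-.4374,1.8011,.3353,.8137,-.377],[.5489,.0715,.1466],[2.091,2.343,.002]),
([-.1139,.3423,-.3861,2.3106,1.0741,.4674,-1.325],[.44,.0802,.1675],[1.856,2.063,.195]),
([.3383,.5793,-1.2101,2.4189,1.547,.9354,-1.9031],[.4358,.0974,.1646],[1.776,1.995,.359]),
([.3764,.7267,-1.3423,2.4206,1.5808,1.1145,-1.9275],[.4437,.0954,.1493],[1.774,1.996,.355]),
([.5025,.4217,-.3744,1.5077,.1571,1.2414,-.1505],[.5407,-.1656,.3302],[-2.488,-1.9173,-.0027])]
def fk(g,sg,q):
    # g: links offsets before each joint (x,z) ; chain of translate-then-rotate
    T=np.zeros(3); Q=R.identity()
    ax=[[0,0,sg[0]],[0,1,0],[0,0,sg[1]],[0,1,0],[0,0,sg[2]],[0,1,0],[0,0,sg[3]]]
    off=[[0,0,0],[g[0],0,g[1]],[g[2],0,0],[0,0,g[3]],[g[4],0,0],[0,0,g[5]],[g[6],0,0]]
    for o,x,t in zip(off,ax,q):
        T=T+Q.apply(o); Q=Q*R.from_rotvec(np.array(x)*t)
    T=T+Q.apply([0,0,g[7]]); return T,Q*R.from_rotvec([0,0,g[8]])
def res(g,sg):
    e=[]
    for q,p,rv in DATA:
        T,Q=fk(g,sg,q); e+=list(T-p)+list((R.from_rotvec(rv).inv()*Q).as_rotvec()*.2)
    return np.array(e)
def fit():
    best=None
    for sg in itertools.product([-1],[1,-1],[1,-1],[1,-1]):
      for y in (1.57,-1.57):
        s=least_squares(res,[0,.3,0,.35,0,.35,0,.25,y],args=(sg,))
        if best is None or s.cost<best[0]: best=(s.cost,s.x,sg,s.fun)
    return best
E
python3 - <<'E'
from kin import *
c,g,sg,f=fit(); print(c,g,sg,abs(f.reshape(-1,6)).max(0)); np.savez("kin.npz",g=g,sg=sg)
E
```

```text
0.00037116084288264074 [ 0.0125  0.1959  0.0239  0.5308 -0.0125  0.3757  0.0349  0.226   1.5708] (-1, -1, -1, -1) [0.0193 0.0106 0.0048 0.0001 0.0001 0.    ]
```

```bash
cat >> kin.py <<'E'
SG=(-1,-1,-1,-1)
# position is linear in the offsets: off0..off6 and tool, each 3-vector
def rots(q):
    ax=[[0,0,-1],[0,1,0]]*3+[[0,0,-1]]; Q=[R.identity()]
    for x,t in zip(ax,q): Q.append(Q[-1]*R.from_rotvec(np.array(x)*t))
    return Q
COLS=[(1,0),(1,2),(2,0),(3,0),(3,2),(4,0),(5,0),(5,2),(6,0),(7,2),(1,1),(3,1),(5,1),(7,1),(7,0)]
def rowsof(q,cols):
    Q=rots(q); M=[Q[k].as_matrix()[:,j] for k,j in cols]; return np.array(M).T
def lin(cols,data=None):
    A_=np.vstack([rowsof(q,cols) for q,p,r in data or DATA]); b=np.hstack([p for q,p,r in data or DATA])
    x,_,rk,sv=np.linalg.lstsq(A_,b,rcond=1e-4); return x,(A_@x-b).reshape(-1,3),rk,sv
E
python3 - <<'E'
from kin import *
for n in (10,15):
    x,e,rk,sv=lin(COLS[:n]); print(dict(zip(COLS[:n],np.round(x,4)))); print(abs(e).max(0),rk,sv[-3:])
c2=[c for c in COLS[:10] if c not in((2,0),(1,0))]; x,e,rk,sv=lin(c2); print(dict(zip(c2,np.round(x,4)))); print(np.round(e,4),rk,sv[-3:])
E
```

```text
{(1, 0): np.float64(0.0288), (1, 2): np.float64(0.156), (2, 0): np.float64(0.0102), (3, 0): np.float64(0.0138), (3, 2): np.float64(0.5223), (4, 0): np.float64(-0.02), (5, 0): np.float64(0.0182), (5, 2): np.float64(0.3688), (6, 0): np.float64(0.036), (7, 2): np.float64(0.1747)}
[0.0191 0.0111 0.0017] 10 [0.2603 0.165  0.115 ]
{(1, 0): np.float64(0.0004), (1, 2): np.float64(0.255), (2, 0): np.float64(-0.0002), (3, 0): np.float64(0.0008), (3, 2): np.float64(0.5501), (4, 0): np.float64(-0.0), (5, 0): np.float64(-0.0), (5, 2): np.float64(0.372), (6, 0): np.float64(0.0003), (7, 2): np.float64(0.3052), (1, 1): np.float64(-0.0122), (3, 1): np.float64(-0.0093), (5, 1): np.float64(-0.0002), (7, 1): np.float64(-0.0001), (7, 0): np.float64(0.0004)}
[0. 0. 0.] 15 [0.1081 0.0908 0.029 ]
{(1, 2): np.float64(0.1055), (3, 0): np.float64(0.0185), (3, 2): np.float64(0.5874), (4, 0): np.float64(-0.0165), (5, 0): np.float64(0.0096), (5, 2): np.float64(0.3778), (6, 0): np.float64(0.0464), (7, 2): np.float64(0.1827)}
[[ 0.0203  0.007  -0.0033]
 [-0.0002  0.0045  0.0012]
 [ 0.0014  0.0019  0.002 ]
 [ 0.003   0.0022 -0.0029]
 [-0.0133 -0.0002 -0.0018]
 [ 0.0034  0.001   0.0004]
 [ 0.0071  0.0011 -0.0015]
 [-0.0015  0.0125  0.0059]] 8 [0.4788 0.3755 0.1204]
```

```bash
cat >> h.py <<'E'
def ramp_R2(deg):
    ax=np.cross([0,0,-1],-a); ax/=np.linalg.norm(ax); return R.from_rotvec(ax*np.radians(deg))*down(np.radians(6.5))
def q4of(p,r):
    w=p-r.apply([0,0,.305]); d=np.sqrt(max(w@w-.51*w[2]+.255**2-.0215**2,0)); return np.arccos((d*d-.55**2-.372**2)/(2*.55*.372))
E
python3 - <<'E'
from h import *
p,r=cur(); print("check",q4of(p,r))
for dg in (24,25,26,27):
    q=ramp_R2(dg); print(dg,[round(q4of(tcp(RM+a*h,q),q),3) for h in (.03,.015,0,-.012)])
q=ramp_R2(25); plan([(tcp(RM+a*.03,q),q),(tcp(RM+a*.005,q),q)])
E
```

```text
check 2.4413721780935864
24 [np.float64(2.363), np.float64(2.363), np.float64(2.362), np.float64(2.36)]
25 [np.float64(2.38), np.float64(2.38), np.float64(2.38), np.float64(2.378)]
26 [np.float64(2.397), np.float64(2.398), np.float64(2.397), np.float64(2.395)]
27 [np.float64(2.414), np.float64(2.415), np.float64(2.414), np.float64(2.412)]
[-0.0056, 0.0027, -0.0129, 0.0488, 0.0192, 0.0036] rows 0.6
[-0.0008, 0.0026, 0.0311, 0.0, 0.0, -0.0] rows 0.5
```

Call:
{"api": "apply_moves", "payload": {
  "series": [-0.003, 0.001, -0.006, 0.025, 0.01, 0.002, -0.0056, 0.0027, -0.0129, 0.0488, 0.0192, 0.0036, -0.0056, 0.0027, -0.0129, 0.0488, 0.0192, 0.0036, -0.0056, 0.0027, -0.0129, 0.0488, 0.0192, 0.0036]
}}

```text
t: 17.9
tool_pos: [0.4409, 0.092, 0.1598]
orientation: [1.832, 2.051, 0.314]
contact_force: [0.7, -0.1, -0.9]
grip_width: 0.171
grip_force: 59.0
```

```bash
python3 - <<'E'
from h import *
st(); p,r=cur(); print(env.read_state()["joint_pos"],q4of(p,r),np.degrees(np.arccos(-a@r.apply([0,0,1]))))
q=ramp_R2(25); plan([(tcp(RM+a*.03,q),q),(tcp(RM+a*.01,q),q)])
E
```

```text
t 17.9 tcp [0.4409 0.092  0.1598] tip [0.4833 0.0804 0.0659] z [ 0.4157 -0.0798 -0.906 ] F [ 0.722  -0.1305 -0.8961] M [0.0949 0.5253 0.019 ] w 14.603934685564028
[ 0.4492  0.6695 -1.339   2.3599  1.4484  0.9987 -1.7551] 2.3806650503803213 4.95687387964442
[0.0004, 0.0001, -0.0002, 0.0004, 0.0003, -0.0004] rows 0.0
[-0.0007, 0.0021, 0.0249, 0.0, 0.0, -0.0] rows 0.4
```

Call:
{"api": "apply_moves", "payload": {
  "series": [0, 0.0005, 0.008, 0, 0, 0, 0, 0.001, 0.016, 0, 0, 0, 0, 0.0015, 0.025, 0, 0, 0, 0, 0.002, 0.027, 0, 0, 0, 0, 0.002, 0.027, 0, 0, 0]
}}

```text
t: 18.4
tool_pos: [0.451, 0.0909, 0.1399]
orientation: [1.833, 2.054, 0.312]
contact_force: [-0.4, -0.1, -0.2]
grip_width: 0.173
grip_force: 59.0
```

```bash
python3 - <<'E'
from h import *
st(); p,r=cur(); print(env.read_state()["joint_pos"])
tip=p+r.apply(TIP); e=tip-RM; print("h",e@a,"lat",e-(e@a)*a)
w=imaging.snapshot("wrist"); np.savez("w7.npz",**w)
def px(P): c=w["view"][:3,:3]@P+w["view"][:3,3]; return c[0]/c[2]*w["fx"]+w["cx"],c[1]/c[2]*w["fy"]+w["cy"]
print("mouth px",px(RM),"tip px",px(tip)); u,v=map(int,px(RM))
f=cv2.resize(w["frame"][v-50:v+50,u-60:u+60],None,fx=5,fy=5,interpolation=cv2.INTER_CUBIC); cv2.imwrite("pics/w7.png",f); print("crop origin",u-60,v-50)
q=ramp_R2(25); plan([(tcp(RM-a*.002,q),q)])
E
```

```text
t 18.4 tcp [0.451  0.0909 0.1399] tip [0.4932 0.0795 0.0458] z [ 0.4129 -0.0784 -0.9074] F [-0.4093 -0.1272 -0.2349] M [0.1497 0.5223 0.0246] w 14.757120844089206
[ 0.422   0.7218 -1.2963  2.3604  1.5139  1.0111 -1.7908]
h 0.007500956554196401 lat [-0.0011  0.0008 -0.0007]
mouth px (np.float64(319.01319189624405), np.float64(201.28521927190567)) tip px (np.float64(316.48503961471795), np.float64(202.64861327248724))
crop origin 259 151
[-0.0014, 0.002, 0.012, -0.001, -0.0009, -0.0] rows 0.2
```

View pics/w7.png

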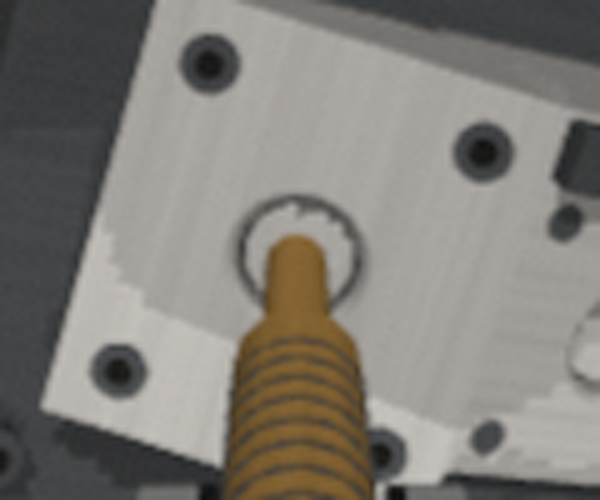

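Call:
{"api": "apply_moves", "payload": {
  "series": [-0.001, 0.001, 0.006, 0, 0, 0, -0.0014, 0.002, 0.011, 0, 0, 0, -0.0014, 0.002, 0.011, 0, 0, 0, -0.0014, 0.002, 0.011, 0, 0, 0]
}}

```text
t: 18.85
tool_pos: [0.4563, 0.0891, 0.1333]
orientation: [1.833, 2.053, 0.313]
contact_force: [0.3, -0.2, -1.4]
grip_width: 0.172
grip_force: 59.0
```

Call:
{"api": "apply_moves", "payload": {
  "series": [0, 0.0001, 0.0015, 0, 0, 0, 0, 0.0001, 0.0015, 0, 0, 0, 0, 0.0001, 0.0015, 0, 0, 0]
}}

```text
t: 19.15
tool_pos: [0.4569, 0.0892, 0.1324]
orientation: [1.832, 2.053, 0.314]
contact_force: [0.1, -0.2, -0.7]
grip_width: 0.171
grip_force: 59.0
```

Call:
{"api": "apply_moves", "payload": {
  "series": [0, 0.0002, 0.002, 0, 0, 0, 0, 0.0002, 0.002, 0, 0, 0, 0, 0.0002, 0.002, 0, 0, 0]
}}

```text
t: 19.45
tool_pos: [0.4577, 0.0892, 0.1311]
orientation: [1.832, 2.053, 0.314]
contact_force: [-1.2, 0.2, 2.6]
grip_width: 0.17
grip_force: 59.3
```

Call:
{"api": "apply_moves", "payload": {
  "series": [0, 0.0002, 0.002, 0, 0, 0, 0, 0.0002, 0.002, 0, 0, 0, 0, 0.0002, 0.002, 0, 0, 0]
}}

```text
t: 19.75
tool_pos: [0.4585, 0.0891, 0.1297]
orientation: [1.832, 2.053, 0.314]
contact_force: [-1.8, -0.1, 3.0]
grip_width: 0.169
grip_force: 59.5
```

```bash
cat > rs.py <<'E'
from h import *
st(); p,r=cur(); s=env.read_state(); print(s["joint_pos"])
tip=p+r.apply(TIP); e=tip-RM; print("h",e@a,"lat",e-(e@a)*a,"Fa",s["contact_force"]@a,np.degrees(np.arccos(-a@r.apply([0,0,1]))))
E
python3 rs.py
```

```text
t 19.75 tcp [0.4585 0.0891 0.1297] tip [0.5009 0.0776 0.0356] z [ 0.4144 -0.0785 -0.9067] F [-1.8431 -0.066   2.9563] M [-0.0298  0.5306 -0.091 ] w 14.41076150302722
[ 0.4132  0.7501 -1.274   2.3571  1.5514  1.0183 -1.8042]
h -0.005243786502476893 lat [0.0003 0.0001 0.0002] Fa 3.4591383446472173 5.053637935838914
```

Call:
{"api": "apply_moves", "payload": {
  "series": [0, 0.0002, 0.002, 0, 0, 0, 0, 0.0003, 0.004, 0, 0, 0, 0, 0.0003, 0.004, 0, 0, 0, 0, 0.0003, 0.004, 0, 0, 0]
}}

```text
t: 20.15
tool_pos: [0.4601, 0.0889, 0.1269]
orientation: [1.832, 2.053, 0.314]
contact_force: [-3.1, -0.1, 5.3]
grip_width: 0.169
grip_force: 59.8
```

Call:
{"api": "apply_moves", "payload": {
  "series": [0, 0.0002, 0.0025, 0, 0, 0, 0, 0.0002, 0.0025, 0, 0, 0, 0, 0.0002, 0.0025, 0, 0, 0]
}}

```text
t: 20.45
tool_pos: [0.461, 0.0888, 0.1252]
orientation: [1.832, 2.053, 0.314]
contact_force: [-3.7, 0.4, 6.4]
grip_width: 0.171
grip_force: 60.0
```

```bash
python3 rs.py
```

```text
t 20.45 tcp [0.461  0.0888 0.1252] tip [0.5034 0.0773 0.0312] z [ 0.4146 -0.0785 -0.9066] F [-3.6975  0.4051  6.3648] M [-0.1081  0.6482 -0.0664] w 14.61454331443554
[ 0.4084  0.762  -1.2655  2.3565  1.5663  1.0221 -1.8114]
h -0.010320772297514519 lat [0.0003 0.0003 0.0001] Fa 7.365978572673407 5.037941674919501
```

Call:
{"api": "apply_moves", "payload": {
  "series": [0, 0.0001, 0.0013, 0, 0, 0, 0, 0.0001, 0.0013, 0, 0, 0, 0, 0.0001, 0.0013, 0, 0, 0]
}}

```text
t: 20.75
tool_pos: [0.4613, 0.0888, 0.1246]
orientation: [1.831, 2.053, 0.314]
contact_force: [-5.0, -0.2, 9.6]
grip_width: 0.176
grip_force: 60.3
```

```bash
python3 rs.py
```

```text
t 20.75 tcp [0.4613 0.0888 0.1246] tip [0.5037 0.0774 0.0306] z [ 0.415  -0.0785 -0.9064] F [-5.0225 -0.2039  9.6434] M [-0.158   0.6472 -0.1095] w 15.037943026512467
[ 0.4074  0.7639 -1.2646  2.3567  1.5688  1.0232 -1.8127]
h -0.011017001369528148 lat [0.0003 0.0004 0.0001] Fa 10.798756951491859 5.017219992663706
```

Call:
{"api": "apply_moves", "payload": {
  "series": [0, 0, 0.0001, 0, 0, 0, 0, 0, 0.0001, 0, 0, 0, 0, 0, 0.0001, 0, 0, 0, 0, 0, 0.0001, 0, 0, 0, 0, 0, 0.0001, 0, 0, 0]
}}

```text
t: 21.25
tool_pos: [0.4614, 0.0888, 0.1246]
orientation: [1.831, 2.053, 0.314]
contact_force: [-4.8, -1.0, 9.2]
grip_width: 0.17
grip_force: 60.3
```

Call:
{"api": "apply_moves", "payload": {
  "series": [0, -0.0008, -0.01, 0, 0, 0, 0, -0.002, -0.025, 0, 0, 0, 0, -0.0032, -0.04, 0, 0, 0, 0, -0.0045, -0.055, 0, 0, 0, 0, -0.0045, -0.055, 0, 0, 0]
}}

```text
t: 21.75
tool_pos: [0.4403, 0.0915, 0.1633]
orientation: [1.831, 2.051, 0.315]
contact_force: [-0.1, -0.4, -0.5]
grip_width: 0.173
grip_force: 59.0
```

```bash
python3 rs.py; python3 - <<'E'
from h import *
A=np.array; G=np.load("grasp.npz"); gr=R.from_rotvec(G["rv"]); print(G["p"])
m=down(np.radians(10)); m2=down(np.radians(22))
plan([(tcp(A([.53,.08,.115]),m),m),(tcp(A([.53,.2,.125]),m2),m2),(G["p"]+A([0,0,.07]),gr)])
E
```

```text
t 21.75 tcp [0.4403 0.0915 0.1633] tip [0.4828 0.08   0.0694] z [ 0.416  -0.079  -0.9059] F [-0.1358 -0.3712 -0.4706] M [0.1169 0.4685 0.0134] w 14.807782795344492
[ 0.4416  0.6273 -1.2949  2.3579  1.4359  0.943  -1.7367]
h 0.033088429160874754 lat [ 0.001  -0.0011  0.0007] Fa -0.37570034202533725 4.946748326927924
[0.4869 0.3037 0.1137]
[-0.028, 0.129, -0.015, 0.263, 0.091, -0.038] rows 2.9
[0.148, 0.025, -0.012, 0.0, -0.0, -0.134] rows 2.4
[0.136, -0.003, 0.056, -0.002, -0.0, -0.112] rows 2.4
```

Call:
{"api": "apply_moves", "payload": {
  "series": [-0.008, 0.035, -0.015, 0.07, 0.025, -0.01, -0.015, 0.07, -0.015, 0.14, 0.05, -0.02, -0.022, 0.1, -0.015, 0.2, 0.07, -0.03, -0.028, 0.129, -0.015, 0.263, 0.091, -0.038, -0.028, 0.129, -0.015, 0.263, 0.091, -0.038]
}}

```text
t: 22.25
tool_pos: [0.5364, 0.0817, 0.2184]
orientation: [-2.028, -2.395, -0.005]
contact_force: [1.1, 1.0, -0.7]
grip_width: 0.169
grip_force: 59.1
```

Call:
{"api": "apply_moves", "payload": {
  "series": [0.05, 0.008, -0.004, 0, 0, -0.045, 0.1, 0.017, -0.008, 0, 0, -0.09, 0.148, 0.025, -0.012, 0, 0, -0.134, 0.148, 0.025, -0.012, 0, 0, -0.134]
}}

```text
t: 22.65
tool_pos: [0.5281, 0.21, 0.2274]
orientation: [-1.741, -2.609, -0.006]
contact_force: [-0.1, -0.3, -0.6]
grip_width: 0.171
grip_force: 59.0
```

```bash
python3 - <<'E'
from h import *
A=np.array; G=np.load("grasp.npz"); gr=R.from_rotvec(G["rv"]); st(); print(env.read_state()["joint_pos"])
plan([(G["p"]+A([0,0,.07]),gr)])
E
```

```text
t 22.65 tcp [0.5281 0.21   0.2274] tip [0.5281 0.2073 0.1236] z [-0.0027  0.0061 -1.    ] F [-0.1174 -0.3321 -0.5835] M [0.0461 0.0151 0.0236] w 14.565358120271394
[ 0.265   0.7989 -1.27    1.6516  0.7849  1.2951 -0.7561]
[0.128, -0.003, 0.055, -0.002, -0.004, -0.106] rows 2.2
```

Call:
{"api": "apply_moves", "payload": {
  "series": [0.05, -0.001, 0.02, 0, 0, -0.04, 0.09, -0.002, 0.035, 0, 0, -0.075, 0.128, -0.003, 0.05, -0.002, -0.004, -0.106, 0.128, -0.003, 0.05, -0.002, -0.004, -0.106, 0.128, -0.003, 0.05, -0.002, -0.004, -0.106]
}}

```text
t: 23.15
tool_pos: [0.4891, 0.2971, 0.1862]
orientation: [1.531, 2.738, -0.006]
contact_force: [0.1, -0.2, 0.2]
grip_width: 0.172
grip_force: 59.0
```

Call:
{"api": "apply_moves", "payload": {
  "series": [0, 0, 0, 0, 0, 0, 0, 0, 0, 0, 0, 0, 0, 0, 0, 0, 0, 0]
}}

```text
t: 23.45
tool_pos: [0.49, 0.2967, 0.1876]
orientation: [1.534, 2.735, -0.001]
contact_force: [-0.2, 0.2, -1.3]
grip_width: 0.171
grip_force: 59.0
```

```bash
python3 - <<'E'
from h import *
A=np.array; G=np.load("grasp.npz"); gr=R.from_rotvec(G["rv"]); st()
print(gr.apply([0,0,1]))
w=imaging.snapshot("wrist"); p,r=cur()
for q in masks_of(w,"drift")[:1]:
    c=cloud(w,q["pixels"]); k=r.inv().apply(c-p)
    for lo in np.arange(-.02,.12,.03):
        e=k[(k[:,2]>lo)&(k[:,2]<lo+.03)]
        if len(e): print(round(lo,3),len(e),np.median(e,0),(e.min(0)+e.max(0))/2,e[:,2].max())
for q in place_of(w,"drift_hole")[:1]: print("hole",q["confidence"],q["at"],atz(w,q["at"],.055))
# dark hole blob
f=cv2.cvtColor(w["frame"],cv2.COLOR_BGR2GRAY); tip=G["p"]+gr.apply(TIP)
v=w["view"]@np.r_[tip[:2],.055,1]; uv=[v[0]/v[2]*w["fx"]+w["cx"],v[1]/v[2]*w["fy"]+w["cy"]]; print("expected hole px",uv)
u0,v0=int(uv[0])-20,int(uv[1])-20; b=(f[v0:v0+40,u0:u0+40]<60).astype(np.uint8)
n,l,s,ce=cv2.connectedComponentsWithStats(b); print([(s[i].tolist(),ce[i]+[u0,v0],atz(w,ce[i]+[u0,v0],.055)) for i in range(1,n) if s[i][4]>20])
cv2.imwrite("pics/w8.png",w["frame"])
plan([(G["p"]+A([0,0,.05]),gr)])
E
```

```text
t 23.45 tcp [0.49   0.2967 0.1876] tip [0.4912 0.293  0.084 ] z [ 0.0044 -0.0035 -1.    ] F [-0.1864  0.1819 -1.273 ] M [-0.0362  0.0041 -0.061 ] w 14.60170093627993
[ 0.003   0.0015 -1.    ]
-0.02 1014 [ 0.0033 -0.0001 -0.0075] [ 0.0017  0.     -0.005 ] 0.009861019608776448
0.01 646 [ 0.0031 -0.0003  0.0229] [ 0.0005 -0.0003  0.0249] 0.039880682021227395
0.04 267 [ 0.0031 -0.0008  0.0479] [ 0.0006 -0.0006  0.055 ] 0.06999904649230157
0.07 161 [-0.0001 -0.001   0.0839] [-0.0013 -0.0008  0.085 ] 0.09994814643251504
0.1 2 [-0.001   0.0021  0.1001] [-0.001   0.0021  0.1001] 0.10015391695633785
hole 0.69 [315.9, 182.1] [0.4861 0.2992 0.055 ]
expected hole px [np.float64(318.95123999445843), np.float64(181.88881583624843)]
[([12, 14, 17, 13, 168], array([318.0655, 181.1369]), array([0.4872, 0.3008, 0.055 ]))]
[0.0087, 0.0015, 0.0301, -0.0009, 0.003, -0.0066] rows 0.5
```

```bash
python3 - <<'E'
from h import *
A=np.array; r=down(np.radians(32)); H=A([.4870,.3002,0])
plan([(tcp(H+A([0,0,.060]),r),r)])
E
```

```text
[0.0089, 0.0005, 0.03, 0.0013, 0.0032, -0.0054] rows 0.5
```

Call:
{"api": "apply_moves", "payload": {
  "series": [0.004, 0, 0, 0.001, 0.003, -0.005, 0.009, 0.0005, 0.01, 0.001, 0.003, -0.005, 0.009, 0.0005, 0.024, 0.001, 0.003, -0.005, 0.009, 0.0005, 0.024, 0.001, 0.003, -0.005, 0.009, 0.0005, 0.024, 0.001, 0.003, -0.005]
}}

```text
t: 24.1
tool_pos: [0.4855, 0.3038, 0.1676]
orientation: [-1.522, -2.748, 0.002]
contact_force: [-0.8, 0.4, -0.8]
grip_width: 0.172
grip_force: 59.1
```

Call:
{"api": "apply_moves", "payload": {
  "series": [0, 0, 0, 0, 0, 0, 0, 0, 0, 0, 0, 0, 0, 0, 0, 0, 0, 0]
}}

```text
t: 24.4
tool_pos: [0.4858, 0.3042, 0.1687]
orientation: [1.522, 2.748, 0.001]
contact_force: [-0.4, -0.4, -1.2]
grip_width: 0.169
grip_force: 59.1
```

```bash
python3 - <<'E'
from h import *
A=np.array; r=down(np.radians(32)); H=A([.4870,.3002,0]); st()
plan([(tcp(H+A([0,0,.045]),r),r),(tcp(H+A([0,0,.013]),r),r)])
E
```

```text
t 24.4 tcp [0.4858 0.3042 0.1687] tip [0.4867 0.301  0.065 ] z [ 0.0006  0.0004 -1.    ] F [-0.4053 -0.4437 -1.1587] M [ 0.0528 -0.0196  0.0087] w 14.455818646185895
[-0.001, -0.0001, 0.0249, 0.0004, -0.0, 0.0002] rows 0.4
[0.0, -0.0001, 0.04, 0.0, -0.0, -0.0] rows 0.6
```

Call:
{"api": "apply_moves", "payload": {
  "series": [-0.001, 0, 0.008, 0, 0, 0, -0.001, 0, 0.016, 0, 0, 0, -0.001, 0, 0.025, 0, 0, 0, -0.001, 0, 0.025, 0, 0, 0]
}}

```text
t: 24.8
tool_pos: [0.4857, 0.3025, 0.1468]
orientation: [-1.522, -2.748, 0.004]
contact_force: [0.0, 0.4, -0.4]
grip_width: 0.171
grip_force: 59.1
```

Call:
{"api": "apply_moves", "payload": {
  "series": [0, 0, 0.012, 0, 0, 0, 0, 0, 0.024, 0, 0, 0, 0, 0, 0.033, 0, 0, 0, 0, 0, 0.036, 0, 0, 0, 0, 0, 0.036, 0, 0, 0]
}}

```text
t: 25.3
tool_pos: [0.4859, 0.3033, 0.119]
orientation: [-1.522, -2.748, 0.001]
contact_force: [-0.4, 0.0, -0.9]
grip_width: 0.168
grip_force: 59.1
```

Call:
{"api": "apply_moves", "payload": {
  "series": [0, 0, 0.002, 0, 0, 0, 0, 0, 0.002, 0, 0, 0, 0, 0, 0.002, 0, 0, 0]
}}

```text
t: 25.6
tool_pos: [0.4862, 0.3035, 0.1183]
orientation: [1.522, 2.748, 0.001]
contact_force: [0.1, -0.7, -0.2]
grip_width: 0.171
grip_force: 59.1
```

Call:
{"api": "apply_moves", "payload": {
  "series": [0, 0, 0.003, 0, 0, 0, 0, 0, 0.003, 0, 0, 0, 0, 0, 0.003, 0, 0, 0]
}}

```text
t: 25.9
tool_pos: [0.4861, 0.3033, 0.1155]
orientation: [1.522, 2.748, -0.0]
contact_force: [-0.8, 0.8, -1.0]
grip_width: 0.17
grip_force: 59.1
```

Call:
{"api": "apply_moves", "payload": {
  "series": [0, 0, 0.002, 0, 0, 0, 0, 0, 0.002, 0, 0, 0, 0, 0, 0.002, 0, 0, 0]
}}

```text
t: 26.2
tool_pos: [0.4861, 0.3034, 0.1139]
orientation: [1.522, 2.748, 0.0]
contact_force: [0.8, -0.1, -0.5]
grip_width: 0.171
grip_force: 59.2
```

Call:
{"api": "apply_moves", "payload": {
  "series": [0, 0, 0.001, 0, 0, 0, 0, 0, 0.001, 0, 0, 0, 0, 0, 0.001, 0, 0, 0]
}}

```text
t: 26.5
tool_pos: [0.4861, 0.3035, 0.1137]
orientation: [1.522, 2.748, 0.001]
contact_force: [-1.4, -1.4, 4.1]
grip_width: 0.176
grip_force: 59.6
```

Call:
{"api": "apply_moves", "payload": {
  "series": [0, 0, 0, 0, 0, 0, 0, 0, 0, 0, 0, 0, 0, 0, 0, 0, 0, 0, 0, 0, 0, 0, 0, 0, 0, 0, 0, 0, 0, 0],
  "hand": 60
}}

```text
t: 27.0
tool_pos: [0.4861, 0.3034, 0.1131]
orientation: [-1.522, -2.748, -0.0]
contact_force: [0.9, 0.4, -0.2]
grip_width: 0.702
grip_force: 0.0
```

Call:
{"api": "apply_moves", "payload": {
  "series": [0, 0, -0.02, 0, 0, 0, 0, 0, -0.06, 0, 0, 0, 0, 0, -0.1, 0, 0, 0, 0, 0, -0.15, 0, 0, 0, 0, 0, -0.15, 0, 0, 0]
}}

```text
t: 27.5
tool_pos: [0.4868, 0.3071, 0.2404]
orientation: [1.52, 2.746, 0.019]
contact_force: [-0.3, 0.1, -0.8]
grip_width: 0.701
grip_force: 0.0
```

Call:
{"api": "apply_moves", "payload": {
  "series": [0, 0, 0, 0, 0, 0, 0, 0, 0, 0, 0, 0]
}}

```text
t: 27.7
tool_pos: [0.4859, 0.3028, 0.2327]
orientation: [1.522, 2.748, -0.002]
contact_force: [0.3, -0.2, -0.9]
grip_width: 0.703
grip_force: 0.0
```

```bash
python3 - <<'E'
from h import *
s=env.read_state(); print(s["tool_pos"],s["contact_force"],s["grip_width"])
w=imaging.snapshot("wrist")
c=cloud(w,masks_of(w,"drift")[0]["pixels"]); k=c[c[:,2]>.15]; print("top",np.median(k,0),c[:,2].max())
for lo in (.06,.09,.12): e=c[(c[:,2]>lo)&(c[:,2]<lo+.03)]; print(np.median(e,0))
D_=D["P"]; t=imaging.snapshot("top")
for p,n in zip(D_,[np.array([0,0,1.])]*2+[a]):
    x=cloud(t,np.ones((400,640),bool))-p; h=x@n; rad=np.linalg.norm(x-h[:,None]*n,axis=1); print("pin h",np.median(h[(rad<.006)&(abs(h)<.03)]))
E
```

```text
[0.4859 0.3028 0.2327] [ 0.2567 -0.1678 -0.9496] 0.7032495458269112
top [0.4868 0.2956 0.1547] 0.15689042698841
[0.4845 0.3053 0.0761]
[0.484  0.3035 0.1055]
[0.4843 0.3015 0.1369]
pin h nan
pin h nan
pin h nan
  return _methods._mean(a, axis=axis, dtype=dtype,
  ret = ret.dtype.type(ret / rcount)
```

```bash
python3 - <<'E'
from h import *
w=imaging.snapshot("wrist"); s=env.read_state(); print(s["t"])
c=cloud(w,masks_of(w,"drift")[0]["pixels"]); k=c[c[:,2]>.152]; print("top",np.median(k,0),(k.min(0)+k.max(0))/2,len(k))
for lo in (.06,.08,.1,.12): e=c[(c[:,2]>lo)&(c[:,2]<lo+.02)]; print(np.median(e,0))
cv2.imwrite("pics/w9.png",w["frame"])
for n in("top","scene"):
    t=imaging.snapshot(n)
    m=masks_of(t,"drift"); x=cloud(t,m[0]["pixels"]); print(n,m[0]["confidence"],[np.median(x[(x[:,2]>lo)&(x[:,2]<lo+.025)],0) for lo in(.06,.085,.11,.135)])
    for o,z in (("oiler",0),("eyelet_tub",0),("carton",0)):
        q=place_of(t,o); print(o,atz(t,q[0]["at"],z) if q else None)
E
```

```text
27.9
top [0.4872 0.295  0.1549] [0.4875 0.2947 0.1543] 335
[0.4836 0.3058 0.0698]
[0.4837 0.3046 0.0915]
[0.4841 0.3033 0.1101]
[0.4838 0.3022 0.1305]Traceback (most recent call last):
  File "<stdin>", line 8, in <module>
IndexError: list index out of range
```

Call:
{"api": "apply_moves", "payload": {
  "series": [0, 0, 0, 0, 0, 0, 0, 0, 0, 0, 0, 0, 0, 0, 0, 0, 0, 0, 0, 0, 0, 0, 0, 0, 0, 0, 0, 0, 0, 0]
}}

```text
t: 28.55
tool_pos: [0.4861, 0.3034, 0.2332]
orientation: [1.522, 2.748, 0.0]
contact_force: [-1.1, 0.2, -0.7]
grip_width: 0.703
grip_force: 0.0
```

```bash
python3 - <<'E'
from h import *
w=imaging.snapshot("wrist"); s=env.read_state(); print(s["t"],s["tool_pos"])
c=cloud(w,masks_of(w,"drift")[0]["pixels"]); k=c[c[:,2]>.152]; print("top",np.median(k,0),(k.min(0)+k.max(0))/2,len(k))
for lo in (.06,.08,.1,.12): e=c[(c[:,2]>lo)&(c[:,2]<lo+.02)]; print(np.median(e,0))
E
```

```text
28.6 [0.4861 0.3034 0.2332]
top [0.4872 0.295  0.1549] [0.4873 0.2947 0.1547] 328
[0.4843 0.3057 0.0703]
[0.484  0.3047 0.0909]
[0.4842 0.3032 0.1104]
[0.4842 0.302  0.1302]
```

```bash
python3 -c "
from workcell import env
print(env.hand_in())"
```

```text
the job is handed in; nothing more can be done
None
```

I pushed all three pins to their stops in order (wide, narrow, ramp), held each for about half a second at roughly 10–12 N, and handed the job in with no verdict shown. The drift is back in its hole with its shoulder down, but leaning about 3.6° (limit 7°). On the ramp I pushed about 5° off the pin's axis, because the arm could not reach the full 30° tilt, and two joints sat at their range limits on that first attempt. I did not re-check by camera that the pins sprang up or that the neighbours stayed put.

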